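# Dock a balancing microscope stand

## Task

Pick up the small microscope stand by its handle: its column is loose on the pivot and has fallen against a stop, so swing it upright and balance it in the air for at least 5 seconds well away from the docking gate. Keep it upright while you carry it up to the gate, balance it for 2 seconds in the air just in front of the gap, then move the column midway in between the two bars without banging the gate, set the stand down flat there, in line with the gate, and let go. The bars then keep the column standing; leave the dish, bottle and cup alone.

Things in the scene. Friction and masses are not known exactly. Their poses are not given: they have to be found in the camera images.
- stand: Loose microscope stand, 0.50 kg without its column (varies 10 percent). Origin on its underside below the handle; x runs along the plate (315 mm long, x -125 to +190; 80 mm wide; 10 mm thick) towards the pivot, y across, z up. Carries a grey ballast block (70 mm wide, top at 44 mm) at x = -98. With the column it balances within 10 mm of the handle.
- stand_handle (a point): Grip point on the handle, 55 mm above the stand's underside; axes as the stand. The handle is an upright black block, 24 mm wide (y), 60 mm long (x), from the plate to 80 mm above the underside; grip it across y. Nothing else is within 65 mm of its middle along x.
- stand_pivot (a point): Pivot of the column: stand x = 150 mm, 100 mm above the underside; axes as the stand. The pivot axis is the stand's x. Between two aluminium cheeks at x = 120 and 180 (30 mm wide, tops 115 mm above the underside). The column is symmetric and falls to either side by itself; it starts on the stop towards stand -y.
- column (a joint): Lean of the column relative to the stand about the stand's x, rad; 0 = square to the plate, positive = head towards stand -y; stops at +-0.25. Nominal: 0.20 kg (varies 5 percent), centre of mass 20 mm above the pivot, inertia about the pivot 0.00215 kg m2, spring 0.030 N m/rad pulling to 0 (weaker than gravity, 0.039), damping 0.0004 N m s/rad, friction 0.0001 N m.
- column_neck (a point): Point on the column's axis 100 mm above the pivot (200 mm above the stand's underside when upright); z up along the column, x as the stand's. Here the column is a bare round tube 16 mm thick, from the cheeks to 136 mm above the pivot; above sits the black head (50 x 76 mm, top 204 mm above the pivot) with an objective tube reaching 88 mm ahead (+x).
- gate: Fixed docking gate; origin on the table midway between its posts; x = way in (the stand enters along gate x, its x along gate x), y across. Posts 20 mm thick at y = +-110 on feet 12 mm high (inner edges y = +-85). Bars run inward, axis 200 mm high, 22 mm thick at the rubber ends, gap 36 mm (y -18 to 18). Nothing below. Docked: column neck at gate x = y = 0, stand on the table.
- gate_gap (a point): Middle of the gap between the bars, 200 mm above the table; axes as the gate.
- wafer_dish: Bystander: white round dish with a wafer, 114 mm across, 14 mm high, on the table beyond the gate; origin under its centre.
- solvent: Bystander: amber bottle, 52 mm across, 120 mm high; origin under its centre.
- swab_cup: Bystander: steel cup, 64 mm across, 70 mm high; origin under its centre.

How it is judged:
By the outcome, as a careful person would: the job done as asked, in the order asked, and still so for the second after the job is handed in, with the robot touching nothing.
It also fails if it takes over 72 s, if anything falls off the work surface, if the arm or the gripper's body presses on something with over 40 N, if the wrist force passes 120 N, or if a joint passes its speed limit or range.

## Robot

A 7-joint arm with a two-finger parallel gripper is mounted at the origin on the work surface. World frame = base frame: x ahead of the robot, y to its left, z up, the work surface at z = 0. Lengths are in m, angles in rad, forces in N, time in s.
With the tool pointing down it reaches from about 0.35 to 0.9 m from the base axis. Payload 8.1 kg.
Tool frame: the origin (TCP) lies at the centre of the arm's flange, where the gripper is bolted on; the fingertips stand 173 mm ahead of it and the grasp point (between the pads) lies 155 mm ahead of it; z points along the fingers, y is the line along which they close (so a half turn about z gives the same grasp; the last joint's range is limited). The gripper opens to 85 mm and grips with 20 to 120 N. Pads are 22 mm wide; open, the fingers measure 114 mm over their backs; the gripper's body (76 mm by 85 mm) begins 54 mm behind the grasp point. The pads swing forward as they close: fully open they stand 13 mm farther back than shut.
Start: joints at [-1.312, 0.434, 0.025, 1.573, -0.012, 1.134, -0.075], TCP at [0.221, 0.585, 0.405] pointing down, gripper open.
Joint ranges: [-2.62, 2.62], [-0.44, 2.09], [-1.27, 1.32], [0.08, 2.57], [-1.32, 4.46], [0.12, 2], [-2.74, 2.74]. Speed limits (rad/s): [2.22, 2.22, 3.01, 3.01, 3.14, 3.14, 3.14].

## Interface

Orientations are given as a rotation vector (axis times angle).
In Python, from plant import env, grab_frame, silhouettes, place_of gives the robot as it stands.
- The arm moves only by the tool step_arm, never from a script. Its argument "increments" is a list that holds one entry, the list of rows, each a list of 7 numbers: the finger opening in cm, from 0 to 8.54, then the shift along the tool's x, y, z in cm, then the turn, a rotation vector about the tool's x, y, z in rad. A call has 1 to 12 rows; each row shifts and turns the commanded pose from where the row before left it, along the tool's axes as they then stand; what a row does not reach is not made up. A row lasts 1/10 s, in which the tool goes at most 50 mm and 8.59 degrees, less where a joint would pass 70% of its speed; a pose out of reach is approached as far as the arm can. A call with a gripper value outside its range is refused whole. The fingers move at their own pace and stop on an object; the grip force is fixed at half the most. Time passes only in rows, so rows that do not move let the fingers close. It gives the time, the measured TCP pose, the force, the opening and the grip force at its end, in the units of the state.
- env.read_state(): the state, without advancing time (a new reading comes with each control period).
- grab_frame(name): name is "scene" or "side" or "wrist"; returns a dict with "color" (480x640x3 uint8, red, green, blue), "fx", "fy", "cx", "cy" (pixels), "rvec" (rotation vector, rad) and "tvec" (3), from world to camera coordinates, as OpenCV has them. Camera axes: x right, y down, z forward; pixel columns grow to the right and rows downward; lengths in m; the calibration is good to about 2 mm. A picture is of the moment at which its call begins. There is no depth.
- env.job_done(): hands the job in; it is judged then, once.
Trained networks look in the newest picture that a camera, given by its name, has taken for a name from the list of things; names that differ only in an ending like _2 or _b are one class to them, and where a whole thing is asked for, a point or a joint stands for the part that bears it (a point fixed in the world has none). Each returns a list of dicts, best first, with "score" (0 to 1); they miss things now and then, are a little off and sometimes report something else, mostly with a low value. They report only what shows in the picture. A call takes as long as a camera call.
- silhouettes(camera, name): "mask" (480x640 bool, what is visible of it) and "uv" ([column, row] in pixels, amid what is visible of it).
- place_of(camera, name): "uv" ([column, row] in pixels: a listed point, or the origin of a listed thing).
The state is a dict: "t": time; "qpos": joint angles; "joint_vel": joint speeds; "joint_torque": joint torques, N m; "position": TCP position; "tcp_rot": TCP orientation; "wrist_force": force on the tool from outside, world axes, zero at the start; "ft_torque": the same for the moment, N m; "grip_width": opening from 0.0 (shut) to 1.0 (fully open); "finger_force": force on a finger pad.
Only numpy, scipy, OpenCV 4.12 (cv2) and the standard library are available. Lean on these libraries where they do the work, as an engineer would, in place of code of your own. Each camera call takes 0.05 s, during which the arm holds its last target. There are 200 camera calls.

## Working session

There is one attempt and no reset: what is moved stays moved. The work goes in short steps, Python scripts to look and compute and a tool call to move; the robot and the scene stay as the last step left them, time stands still between calls to the robot, and variables do not carry over. Pictures are saved under pics/ and viewed, at most 10 in all, crops included, and the job is handed in when it is done.

Besides the shell and the picture viewer there is one more tool, called as name([rows], argument=value, ...), one row to a line, values as JSON. step_arm: Moves the arm, as the interface text tells. Its arguments: {"type":"object","properties":{"increments":{"type":"array"}},"required":["increments"]}

```bash
ls; mkdir -p pics
cat > h.py <<'E'
import numpy as np, cv2
from scipy.spatial.transform import Rotation as R
from plant import env, grab_frame, silhouettes, place_of
def P(f):
    K=np.array([[f['fx'],0,f['cx']],[0,f['fy'],f['cy']],[0,0,1]]);return K@np.c_[R.from_rotvec(f['rvec']).as_matrix(),f['tvec']]
def tri(obs):
    A=[]
    for p,(u,v) in obs: A+= [u*p[2]-p[0], v*p[2]-p[1]]
    X=np.linalg.svd(np.array(A))[2][-1];return X[:3]/X[3]
def proj(p,X): 
    q=p@np.r_[X,1];return q[:2]/q[2]
def onplane(p,uv,z):
    u,v=uv;A=np.array([u*p[2]-p[0], v*p[2]-p[1]]);return np.linalg.solve(A[:,:2],-A[:,2]*z-A[:,3])
E
python3 - <<'E'
from h import *
np.set_printoptions(precision=4,suppress=True)
s=env.read_state();print(s)
ims=[];fs={}
for c in ["scene","side","wrist"]:
    f=grab_frame(c);fs[c]=P(f);ims.append(f['color'])
    print(c,f['fx'],f['rvec'],f['tvec'])
cv2.imwrite('pics/a.png',cv2.cvtColor(cv2.resize(np.vstack([np.hstack(ims[:2]),np.hstack([ims[2],ims[2]*0])]),(800,600)),cv2.COLOR_RGB2BGR))
for n in ["stand","stand_handle","stand_pivot","column_neck","gate","gate_gap","wafer_dish","solvent","swab_cup"]:
    o=[]
    for c in ["scene","side","wrist"]:
        r=place_of(c,n)
        if r: print(n,c,[(np.round(x['uv'],1),round(x['score'],2)) for x in r[:2]])
        if r and r[0]['score']>.5:o.append((fs[c],r[0]['uv']))
    if len(o)>1:
        X=tri(o);print('  ->',X,[np.round(proj(p,X)-uv,1) for p,uv in o])
E
```

```text
pics
{'t': 0.0, 'qpos': array([-1.3116,  0.4353,  0.025 ,  1.5741, -0.0116,  1.134 , -0.0751]), 'joint_vel': array([ 0.    , -0.0015, -0.0007, -0.0018,  0.001 , -0.    ,  0.0007]), 'joint_torque': array([  0.0007, -67.0476,   1.0258, -31.6221,   0.0157,   0.012 ,
         0.0001]), 'position': array([0.2211, 0.5843, 0.4039]), 'tcp_rot': array([-0.5653, -3.0901,  0.0025]), 'wrist_force': array([-0.1782,  0.7107,  0.0271]), 'ft_torque': array([-0.0241, -0.0078, -0.0357]), 'finger_force': 0.0, 'grip_width': 0.9981766069064304}
scene 464.63632580135567 [ 2.0588  0.7964 -0.3888] [-0.5172 -0.0976  1.2781]
side 502.75641948228366 [ 2.0703 -0.6314  0.3643] [-0.4358  0.3351  0.8243]
wrist 394.29725650286633 [-2.367  -1.6349 -0.2535] [-0.6247 -0.0391  0.379 ]
stand scene [(array([151.6, 325.5]), 0.72)]
stand side [(array([351.7, 407.4]), 0.86)]
  -> [ 0.4393 -0.2216  0.0007] [array([-0.2,  0.3]), array([-0.2, -0.3])]
stand_handle side [(array([355.2, 386.2]), 0.76)]
stand_pivot scene [(array([176.2, 334.3]), 0.56)]
stand_pivot side [(array([427.4, 342.4]), 0.6)]
  -> [ 0.5838 -0.2442  0.0971] 
[... 246 characters left out ...]
2]), 0.52)]
gate_gap scene [(array([370.4, 198. ]), 0.72), (array([409.1, 297.4]), 0.25)]
gate_gap side [(array([321.6, 185.3]), 0.84)]
  -> [0.6485 0.1822 0.2025] [array([ 0.1, -0.3]), array([0.1, 0.2])]
wafer_dish scene [(array([406.9, 301. ]), 0.8)]
wafer_dish side [(array([354.2, 247.2]), 0.86)]
  -> [ 0.76    0.1892 -0.0122] [array([-0.4,  0.9]), array([-0.3, -0.7])]
solvent scene [(array([260.3, 408.6]), 0.77)]
solvent side [(array([460.5, 335.4]), 0.6)]
  -> [ 0.7341 -0.204   0.0009] [array([-0.3,  0.5]), array([-0.2, -0.3])]
swab_cup scene [(array([381.6, 208.2]), 0.93)]
swab_cup side [(array([220.6, 225.6]), 0.83)]
  -> [0.5023 0.4536 0.0009] [array([ 0.2, -0.5]), array([0.2, 0.5])]
```

View pics/a.png

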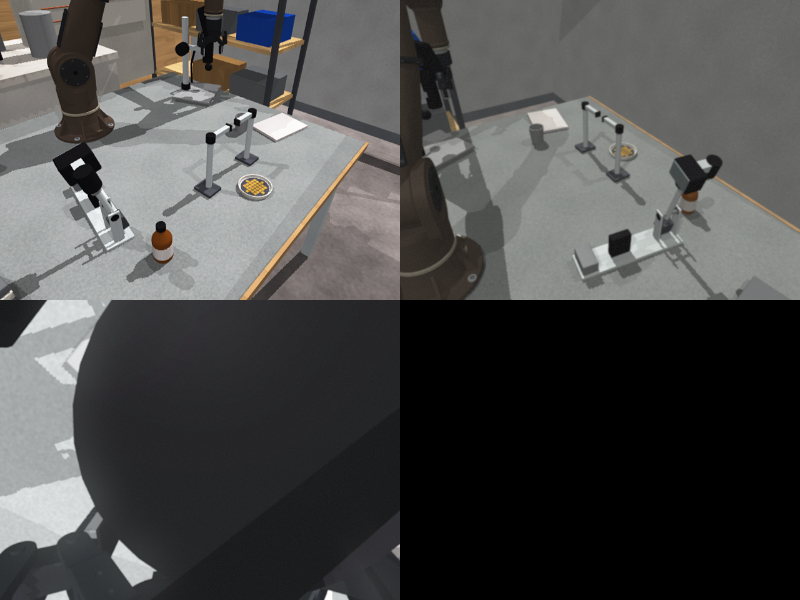

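Run:
```python
from h import *
np.set_printoptions(precision=3,suppress=True)
s=env.read_state();Rt=R.from_rotvec(s['tcp_rot']).as_matrix();p=s['position'];print('Rt',Rt)
f=grab_frame('wrist');Rc=R.from_rotvec(f['rvec']).as_matrix();c=-Rc.T@f['tvec']
print('cam in tool',Rt.T@(c-p),'axes',Rt.T@Rc.T, f['cx'],f['cy'])
for n in ['scene','side']:
    g=grab_frame(n);Rc=R.from_rotvec(g['rvec']).as_matrix();print(n,-Rc.T@g['tvec'])
    im=g['color'];
    if n=='scene': cr=im[150:430,60:460]
    else: cr2=im[120:400,260:560]
    for o in ['gate','column','stand_handle']:
        for r in silhouettes(n,o)[:1]:
            m=r['mask'];ys,xs=np.where(m);print(o,r['score'],xs.min(),xs.max(),ys.min(),ys.max(),m.sum())
o=np.hstack([cv2.resize(cr[:,:],None,fx=1.0,fy=2.0)[:, :],]) 
cv2.imwrite('pics/b.png',cv2.cvtColor(cv2.resize(cr,(800,560),interpolation=2),cv2.COLOR_RGB2BGR))
cv2.imwrite('pics/c.png',cv2.cvtColor(cv2.resize(cr2,(600,560),interpolation=2),cv2.COLOR_RGB2BGR))
```

```text
Rt [[-0.935  0.354  0.   ]
 [ 0.354  0.935  0.   ]
 [ 0.     0.    -1.   ]]
cam in tool [0.078 0.    0.031] axes [[-0.    -0.953 -0.303]
 [ 1.    -0.     0.001]
 [-0.001 -0.303  0.953]] 314.720216467071 238.2783196455567
scene [ 1.11  -0.489  0.662]
gate 0.78 311 413 173 317 3689
column 0.87 85 205 228 366 4793
stand_handle 0.76 85 215 228 402 8984
side [ 0.062 -0.663  0.734]
gate 0.92 280 366 161 292 2727
column 0.86 418 514 247 374 4546
stand_handle 0.95 275 515 246 448 12653
```

View pics/b.png

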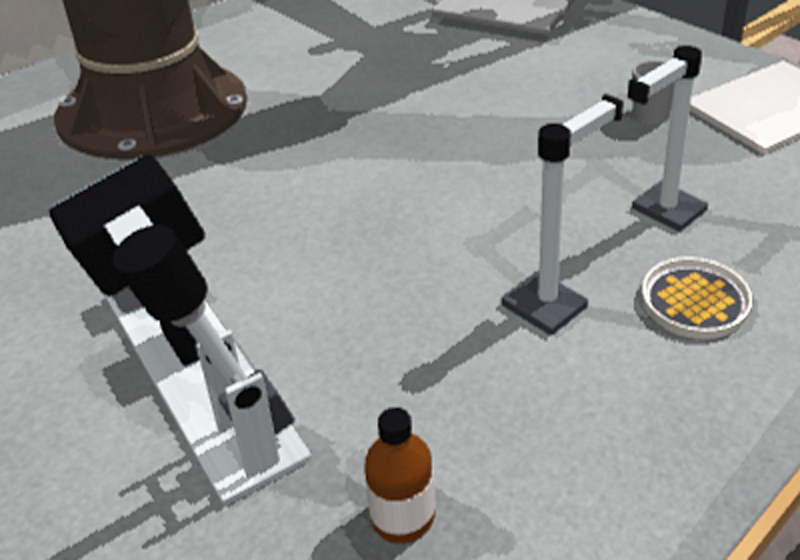

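View pics/c.png

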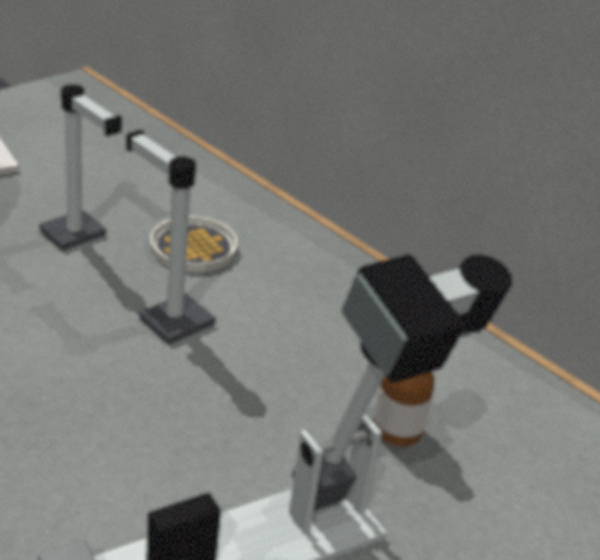

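step_arm([
  [[8.54,-3.6,-2.45,0,0,0,0],[8.54,-3.6,-2.45,0,0,0,0],[8.54,-3.6,-2.45,0,0,0,0],[8.54,-3.6,-2.45,0,0,0,0],[8.54,-3.6,-2.45,0,0,0,0],[8.54,-3.6,-2.45,0,0,0,0],[8.54,-3.6,-2.45,0,0,0,0],[8.54,-3.6,-2.45,0,0,0,0],[8.54,-1.82,-4.37,0,0,0,0],[8.54,-1.82,-4.37,0,0,0,0],[8.54,-1.82,-4.37,0,0,0,0],[8.54,-1.82,-4.37,0,0,0,0]],
])

```text
t: 3.15
position: [0.4272, 0.1081, 0.4049]
tcp_rot: [0.565, 3.09, 0.001]
wrist_force: [1.5, -0.1, 0.3]
grip_width: 1.003
finger_force: 0.0
```

step_arm([
  [[8.54,-1.82,-4.37,0,0,0,0],[8.54,-1.82,-4.37,0,0,0,0],[8.54,-1.82,-4.37,0,0,0,0],[8.54,-1.82,-4.37,0,0,0,0],[8.54,-1.82,-4.37,0,0,0,0],[8.54,-1.82,-4.37,0,0,0,0],[8.54,-1.82,-4.37,0,0,0,0],[8.54,0,0,0,0,0,-0.103],[8.54,0,0,0,0,0,-0.103],[8.54,0,0,0,0,0,0]],
])

```text
t: 4.15
position: [0.4381, -0.2216, 0.4047]
tcp_rot: [0.243, 3.132, 0.0]
wrist_force: [-0.9, -0.3, 0.5]
grip_width: 0.997
finger_force: 0.0
```

Run:
```python
from h import *
np.set_printoptions(precision=4,suppress=True)
S=env.read_state();print(S['t'],S['position'],R.from_rotvec(S['tcp_rot']).as_matrix(),S['qpos'])
fs={};ims={}
for c in ["scene","side","wrist"]:
    f=grab_frame(c);fs[c]=P(f);ims[c]=f['color']
import pickle;pickle.dump((fs,ims),open('pre.pkl','wb'))
pts={'capR':((337,221),(350.5,205.5)),'capL':((403.5,180),(296,169)),'endR':((366,203.5),(328,190)),'endL':((379,194.5),(316,182))}
Q={}
for k,(a,b) in pts.items():
    X=tri([(fs['scene'],a),(fs['side'],b)]);Q[k]=X;print(k,X,proj(fs['scene'],X)-a)
d=Q['capL']-Q['capR'];print('gate y azimuth',np.degrees(np.arctan2(d[1],d[0])),np.linalg.norm(d),(Q['capL']+Q['capR'])/2)
for n in ["stand","stand_handle","stand_pivot","column_neck"]:
    o=[]
    for c in fs:
        r=place_of(c,n)
        if r and r[0]['score']>.4:o.append((fs[c],r[0]['uv']));print(n,c,r[0]['uv'],round(r[0]['score'],2))
    if len(o)>1:
        X=tri(o);print('  ->',X,[np.round(proj(p,X)-uv,1) for p,uv in o])
ms={}
for c in ["scene","side"]:
    for n in ['column','gate']:
        r=silhouettes(c,n);ms[c,n]=(r[0]['mask'],r[0]['uv'],r[0]['score']);print(c,n,ms[c,n][1:])
pickle.dump(ms,open('ms.pkl','wb'))
cv2.imwrite('pics/d.png',cv2.cvtColor(np.hstack([cv2.resize(ims['wrist'],(400,300)),cv2.resize(ims['side'],(400,300))]),cv2.COLOR_RGB2BGR))
```

```text
4.15 [ 0.4381 -0.2216  0.4047] [[-0.988   0.1544  0.0001]
 [ 0.1544  0.988   0.    ]
 [-0.0001  0.0001 -1.    ]] [-0.0383  0.2204  0.4835  1.9204 -0.1191  1.0284  1.9126]
capR [0.6516 0.0762 0.1989] [ 0.1683 -0.4021]
capL [0.6505 0.2972 0.1984] [-0.1499  0.4189]
endR [0.6525 0.1626 0.1988] [-0.0483  0.1231]
endL [0.6505 0.2085 0.1998] [-0.007   0.0185]
gate y azimuth 90.29084867524325 0.22106347386929603 [0.651  0.1867 0.1986]
stand scene [152.0, 326.1] 0.96
stand side [349.4, 406.5] 0.57
stand wrist [315.1, 200.9] 0.68
  -> [ 0.4392 -0.2197 -0.0002] [array([ 0.4, -0.5]), array([1.3, 0.2]), array([ 0.7, -2.9])]
stand_handle scene [147.7, 306.1] 0.93
stand_handle side [353.7, 382.6] 0.96
stand_handle wrist [314.9, 214.3] 0.65
  -> [ 0.4431 -0.2195  0.0562] [array([ 0.1, -1. ]), array([0.3, 1.3]), array([2. , 2.3])]
stand_pivot scene [173.1, 337.0] 0.72
stand_pivot side [426.8, 340.3] 0.65
stand_pivot wrist [313.2, 400.9] 0.71
  -> [ 0.585  -0.2465  0.1002] [array([ 1.8, -2.6]), array([2.1, 1.1]), array([-1.2, -3.3])]
column_neck scene [147.9, 297.1] 0.75
column_neck side [444.8, 307.9] 0.57
  -> [ 0.5806 -0.2707  0.1959] [array([ 0.5, -0.9]), array([0.5, 0.7])]
scene column ([136.3, 274.2], 0.93)
scene gate ([341.2, 242.6], 0.72)
side column ([462.6, 282.6], 0.86)
side gate ([297.8, 211.4], 0.91)
```

View pics/d.png

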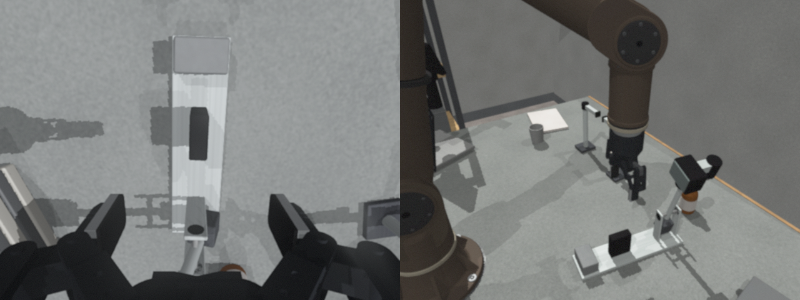

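```bash
cat > model.py <<'E'
from h import *
def box(x0,x1,y0,y1,z0,z1): return np.array([[x,y,z] for x in(x0,x1) for y in(y0,y1) for z in(z0,z1)])
def cyl(ax,r,c,a,b,n=24):
    t=np.linspace(0,2*np.pi,n,endpoint=False);P_=[]
    for h in (a,b):
        q=np.zeros((n,3));o=[i for i in range(3) if i!=ax];q[:,o[0]]=c[0]+r*np.cos(t);q[:,o[1]]=c[1]+r*np.sin(t);q[:,ax]=h;P_.append(q)
    return np.vstack(P_)
def render(p,prims,Rw,tw,ss=4,shape=(480,640)):
    m=np.zeros(shape,np.uint8)
    for q in prims:
        X=q@Rw.T+tw;h=np.c_[X,np.ones(len(X))]@p.T;uv=h[:,:2]/h[:,2:]
        cv2.fillConvexPoly(m,cv2.convexHull(np.round(uv*16).astype(np.int32)),1,shift=4)
    return m>0
def iou(a,b): return (a&b).sum()/max(1,(a|b).sum())
def Rz(a): return R.from_euler('z',a).as_matrix()
GATE=[cyl(2,.01,(0,s*.11),0,.19) for s in(1,-1)]+[box(-.011,.011,min(s*.018,s*.11),max(s*.018,s*.11),.189,.211) for s in(1,-1)]+[box(-.03,.03,s*.11-.025,s*.11+.025,0,.012) for s in(1,-1)]+[cyl(2,.0145,(0,s*.11),.185,.215) for s in(1,-1)]
def col(hx0,hx1,hy,hz0,ox,orr,oz0,oz1): # in column frame, origin pivot
    return [cyl(2,.008,(0,0),0,.14),box(hx0,hx1,-hy,hy,hz0,.204),box(0,ox,-.011,.011,.15,.175),cyl(2,orr,(ox,0),oz0,oz1)]
E
python3 - <<'E'
from model import *
import pickle
from scipy.optimize import minimize
np.set_printoptions(precision=4,suppress=True)
fs,ims=pickle.load(open('pre.pkl','rb'));ms=pickle.load(open('ms.pkl','rb'))
# gate
def cost(v):
    return 2-sum(iou(render(fs[c],GATE,Rz(v[2]/10),np.array([v[0],v[1],0])),ms[c,'gate'][0]) for c in('scene','side'))
best=min((minimize(cost,x0,method='Nelder-Mead',options=dict(initial_simplex=np.array(x0)+np.r_[np.zeros((1,3)),np.eye(3)*[.006,.006,.4]])) for x0 in ([.65,.185,.05],[.648,.182,-.1])),key=lambda r:r.fun)
print('gate',best.x*[1,1,.1],best.fun)
for c in('scene','side'):
    m=render(fs[c],GATE,Rz(best.x[2]/10),np.r_[best.x[:2],0]);r=ms[c,'gate'][0];print(c,iou(m,r),(m&~r).sum(),(r&~m).sum())
# plate edges in wrist
g=cv2.cvtColor(ims['wrist'],cv2.COLOR_RGB2GRAY).astype(float);p=fs['wrist'];L=[];Rr=[]
for v in range(120,330,6):
    d=np.diff(cv2.GaussianBlur(g[v:v+1],(5,1),0)[0])
    l=255+np.argmax(d[255:290])+.5;r=345+np.argmin(d[345:385])+.5
    L.append(onplane(p,(l,v),.01));Rr.append(onplane(p,(r,v),.01))
for E in(L,Rr):
    E=np.array(E);a,b=np.polyfit(E[:,0],E[:,1],1)
    for _ in range(3):
        k=abs(E[:,1]-a*E[:,0]-b)<.002;a,b=np.polyfit(E[k,0],E[k,1],1)
    print('edge slope',a,'n',k.sum(),'y at .439',a*.439+b)
E
```

```text
gate [0.6502 0.1853 0.0072] 0.7618436034641018
scene 0.785411999004232 646 216
side 0.4527443975316661 1588 97
edge slope -0.19623614032621106 n 35 y at .439 -0.2586881565221163
edge slope -0.19377104573807274 n 35 y at .439 -0.17823641990102373
```

step_arm([
  [[8.54,0,0.3,3.9,0,0,0.038],[8.54,0,0,3.9,0,0,0],[8.54,0,0,3.9,0,0,0],[8.54,0,0,3.9,0,0,0],[8.54,0,0,3.9,0,0,0],[1.5,0,0,0,0,0,0],[1.5,0,0,0,0,0,0],[1.5,0,0,0,0,0,0],[1.5,0,0,0,0,0,0],[1.5,0,0,0,0,0,0],[1.5,0,0,0,0,0,0],[1.5,0,0,0,0,0,0]],
])

```text
t: 6.3
position: [0.4395, -0.2186, 0.2116]
tcp_rot: [0.303, 3.123, -0.001]
wrist_force: [-1.5, 0.3, 8.9]
grip_width: 0.271
finger_force: 58.8
```

Run:
```python
from model import *
import pickle
from scipy.optimize import minimize
np.set_printoptions(precision=4,suppress=True)
S=env.read_state();print(S)
Rt=R.from_rotvec(S['tcp_rot']).as_matrix();print(Rt)
fs={};ms={};im={}
for c in ["scene","side"]:
    f=grab_frame(c);fs[c]=P(f);im[c]=f['color'];r=silhouettes(c,'column');ms[c]=r[0]['mask'];print(c,r[0]['score'],ms[c].sum())
pv=[]
for n in ['stand_pivot','stand_handle','stand','column_neck']:
    o=[]
    for c in fs:
        r=place_of(c,n)
        if r and r[0]['score']>.3:o.append((fs[c],r[0]['uv']))
    if len(o)>1: X=tri(o);print(n,X,np.round(proj(*[o[0][0],X])-o[0][1],1))
pickle.dump((fs,ms,im,S),open('grip.pkl','wb'))
yaw=np.arctan2(-Rt[1,0],-Rt[0,0]);print('yaw',yaw)
# fit column model at lean .25 : pivot pos + shape
def parts(v): return col(v[3],v[4],v[5],v[6],v[7],v[8],v[9],v[10])
def cost(v):
    Rw=Rz(yaw)@R.from_euler('x',.25).as_matrix()
    return 2-sum(iou(render(fs[c],parts(v),Rw,v[:3]),ms[c]) for c in fs)
px=S['position'][:2]+.15*np.array([np.cos(yaw),np.sin(yaw)])
b=None
for h in((.025,.038),(.038,.025)):
    x0=np.array([px[0],px[1],.1,-h[0],h[0],h[1],.136,.07,.018,.10,.18])
    sx=np.vstack([x0,x0+np.diag([.004,.004,.004]+[.008]*8)])
    r=minimize(cost,x0,method='Nelder-Mead',options=dict(initial_simplex=sx,maxfev=2500));print(h,r.fun,r.x)
    if b is None or r.fun<b.fun:b=r
np.save('colfit.npy',b.x)
for c in fs:
    m=render(fs[c],parts(b.x),Rz(yaw)@R.from_euler('x',.25).as_matrix(),b.x[:3]);print(c,iou(m,ms[c]),(m&~ms[c]).sum(),(ms[c]&~m).sum())
ov=[]
for c in fs:
    a=im[c].copy();m=render(fs[c],parts(b.x),Rz(yaw)@R.from_euler('x',.25).as_matrix(),b.x[:3])
    e=cv2.morphologyEx(m.astype(np.uint8),cv2.MORPH_GRADIENT,np.ones((2,2)))>0;a[e]=(255,0,0)
    e=cv2.morphologyEx(ms[c].astype(np.uint8),cv2.MORPH_GRADIENT,np.ones((2,2)))>0;a[e]=(0,255,0)
    u,v=proj(fs[c],b.x[:3]+[0,0,.1]).astype(int);ov.append(cv2.resize(a[max(v-100,0):max(v-100,0)+200,max(u-130,0):max(u-130,0)+130*2][:200,:260],(400,308)))
cv2.imwrite('pics/e.png',cv2.cvtColor(np.hstack(ov),cv2.COLOR_RGB2BGR))
```

```text
{'t': 6.3, 'qpos': array([ 0.0792,  0.5031,  0.3664,  2.1184, -0.3272,  0.5694,  2.0585]), 'joint_vel': array([ 0.001 , -0.0005, -0.0007,  0.    ,  0.0011,  0.0009, -0.    ]), 'joint_torque': array([ -0.0989, -51.8161,   5.1516, -16.7917,  -0.2276,  -0.3684,
        -0.1033]), 'position': array([ 0.4395, -0.2186,  0.2116]), 'tcp_rot': array([ 0.3034,  3.1233, -0.0009]), 'wrist_force': array([-1.54  ,  0.2674,  8.8838]), 'ft_torque': array([-0.0288,  0.302 ,  0.1174]), 'finger_force': 58.77640128135681, 'grip_width': 0.2711378506843935}
[[-0.9813  0.1924  0.0035]
 [ 0.1924  0.9813 -0.0009]
 [-0.0036 -0.0002 -1.    ]]
scene 0.82 4767
side 0.73 4525
stand_pivot [ 0.5874 -0.2452  0.0977] [ 0.2 -0.3]
stand_handle [ 0.44   -0.2215  0.0556] [-0.1  0.1]
stand [ 0.4408 -0.2195  0.0041] [-0.1  0.1]
column_neck [ 0.5805 -0.2709  0.1949] [-0.2  0.3]
yaw -0.19364358537554027
(0.025, 0.038) 0.2728863080257 [ 0.588  -0.2461  0.0964 -0.0262  0.0215  0.0368  0.1518  0.0534  0.0192
  0.1403  0.2157]
(0.038, 0.025) 0.38608454828576555 [ 0.585  -0.2458  0.097  -0.022   0.0202  0.037   0.1468  0.0547  0.0185
  0.0899  0.2099]
scene 0.9177098296737123 106 295
side 0.8094038623005877 239 669
```

View pics/e.png

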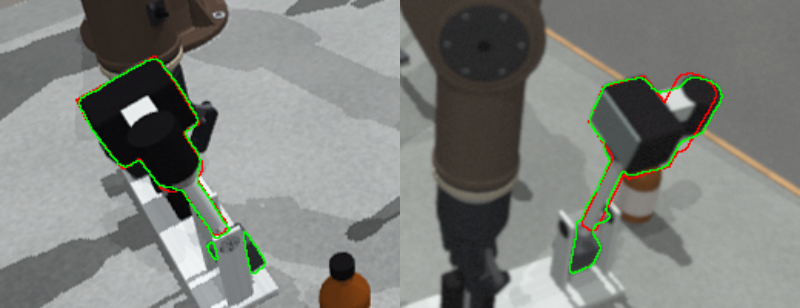

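```bash
cat > lean.py <<'E'
from model import *
def parts(v): # ox,oz0,oz1,bar z0,z1
    ox,a,b,c,d,r,hw=v
    return [cyl(2,.008,(0,0),.03,.14),box(-.025,.025,-.038,.038,.136,.204),box(0,ox,-hw,hw,c,d),cyl(2,r,(ox,0),a,b)]
def roi(p,piv):
    m=np.zeros((480,640),bool);m[:int(proj(p,piv+[0,0,.045])[1])]=1;return m
def fitcost(p,mask,v,yaw,a,piv):
    r=roi(p,piv);return 1-iou(render(p,parts(v),Rz(yaw)@R.from_euler('x',a).as_matrix(),piv)&r,mask&r)
E
python3 - <<'E'
from lean import *
import pickle
from scipy.optimize import minimize
np.set_printoptions(precision=4,suppress=True)
fs,ms,im,S=pickle.load(open('grip.pkl','rb'))
Rt=R.from_rotvec(S['tcp_rot']).as_matrix();yaw=np.arctan2(-Rt[1,0],-Rt[0,0])
px=S['position'][:2]+.15*np.array([np.cos(yaw),np.sin(yaw)])
x0=np.array([px[0],px[1],.1,.07,.11,.185,.15,.18,.018,.012])
b=None
for k in range(2):
    cost=lambda v:sum(fitcost(fs[c],ms[c],v[3:],yaw,.25,v[:3]) for c in fs)
    r=minimize(cost,x0,method='Nelder-Mead',options=dict(initial_simplex=np.vstack([x0,x0+np.diag([.003,.003,.003,.008,.01,.01,.01,.01,.004,.004])]),maxfev=2000));x0=r.x
print(r.fun,r.x,[fitcost(fs[c],ms[c],r.x[3:],yaw,.25,r.x[:3]) for c in fs])
off=Rt.T@(r.x[:3]-S['position']);print('pivot in tool',off)
pickle.dump((r.x[3:],off),open('cal.pkl','wb'))
for c in fs:
    g=np.arange(.1,.4,.01);q=[fitcost(fs[c],ms[c],r.x[3:],yaw,a,r.x[:3]) for a in g];print(c,g[np.argmin(q)],np.round(q,3)[8:24])
E
```

```text
0.21138963328353133 [ 0.5899 -0.2457  0.099   0.0657  0.1531  0.2023  0.1452  0.2063  0.0184
  0.0107] [np.float64(0.10067114093959728), np.float64(0.11071849234393405)]
pivot in tool [-0.1525  0.0024  0.1131]
scene 0.24999999999999992 [0.369 0.336 0.298 0.263 0.223 0.179 0.144 0.101 0.106 0.138 0.175 0.211
 0.252 0.285 0.318 0.351]
side 0.24999999999999992 [0.267 0.237 0.207 0.181 0.159 0.14  0.126 0.111 0.136 0.163 0.201 0.232
 0.27  0.299 0.329 0.362]
```

step_arm([
  [[1.5,0,0,-0.5,0,0,0],[1.5,0,0,-1.5,0,0,0],[1.5,0,0,-2.5,0,0,0],[1.5,0,0,-2.5,0,0,0],[1.5,0,0,-2.5,0,0,0],[1.5,0,0,-1.5,0,0,0],[1.5,0,0,-1,0,0,0],[1.5,0,0,0,0,0,0],[1.5,0,0,0,0,0,0]],
])

```text
t: 7.8
position: [0.4384, -0.2179, 0.3293]
tcp_rot: [-0.303, -3.126, -0.001]
wrist_force: [-0.5, 0.5, -7.9]
grip_width: 0.274
finger_force: 59.7
```

```bash
cat > ctl.py <<'E'
from lean import *
import pickle,sys
from scipy.optimize import minimize_scalar
I,mgl,k,c,fr,ml=.00215,.2*9.81*.02,.030,.0004,.0001,.004
dt=.005
def sim(x,rows,v0=0.,T=None):
    """x=[a,adot,phi]; rows [(dy m, dphi rad)] each .1 s (pivot y, stand tilt); T: hold time"""
    a,w,phi=x;v=v0;segs=[(d/.1,p/.1,20) for d,p in rows]
    segs+= [(0,0,int(round(T/dt)))] if T else []
    for vy,pr,n in segs:
        w+=ml/I*(vy-v);v=vy
        for _ in range(n):
            rel=w-pr
            M=mgl*a-k*(a-phi)-c*rel
            # coulomb friction on the relative speed
            w1=w+dt*M/I
            f=np.clip((w1-pr)*I/dt,-fr,fr);w=w1-dt*f/I
            a+=dt*w;phi+=dt*pr
            if abs(a-phi)>.25: a=phi+.25*np.sign(a-phi);w=pr
    if not T: w+=ml/I*(0-v)
    return np.array([a,w,phi])
def plan(x,N,target=0.,phis=None,it=8):
    """dy rows (m) that bring a,adot to target,0"""
    phis=np.zeros(N) if phis is None else phis
    D=np.zeros(N);W=np.zeros((N+1,N))
    for i in range(N): W[i,i]=1;W[i+1,i]=-1
    for _ in range(it):
        f=lambda D:sim(x,list(zip(D,phis)))[:2]
        y0=f(D);J=np.array([(f(D+1e-4*np.eye(N)[i])-y0)/1e-4 for i in range(N)]).T
        Q=np.linalg.inv(W.T@W);e=np.array([target,0])-y0+J@D
        D=Q@J.T@np.linalg.solve(J@Q@J.T,e)
    return D
VSH,OFF=pickle.load(open('cal.pkl','rb'))
def measure(cam='scene',save=None):
    S=env.read_state();f=grab_frame(cam);r=silhouettes(cam,'column')
    Rt=R.from_rotvec(S['tcp_rot']).as_matrix();yaw=np.arctan2(-Rt[1,0],-Rt[0,0]);piv=S['position']+Rt@OFF
    if save: cv2.imwrite(save,cv2.cvtColor(f['color'],cv2.COLOR_RGB2BGR))
    if not r or r[0]['score']<.3: return S['t'],None,S,1
    g=np.arange(-.32,.33,.02);m=r[0]['mask'];p=P(f);F=lambda a:fitcost(p,m,VSH,yaw,a,piv)
    a0=g[np.argmin([F(a) for a in g])];g2=np.linspace(a0-.02,a0+.02,41);q=np.array([F(a) for a in g2])
    i=np.argmin(q);kk=abs(g2-g2[i])<.0125;pf=np.polyfit(g2[kk],q[kk],2)
    w=np.maximum(0,q.min()+.015-q);return S['t'],(w@g2)/w.sum(),S,q.min()
def tilt(S): # stand roll about its x (positive = top to -y)
    Rt=R.from_rotvec(S['tcp_rot']).as_matrix();return Rt[2,1]
E
python3 - <<'E'
from ctl import *
np.set_printoptions(precision=4,suppress=True)
for cam in('scene','side'):
    t,a,S,q=measure(cam);print(cam,t,a,q,'tilt',tilt(S),S['position'])
for N in(6,8,10):
    D=plan(np.array([.25,0,0]),N);print(N,D*100,D.sum(),sim(np.array([.25,0,0]),[(d,0) for d in D]))
    for s in(.9,1.1):
        mgl=.2*9.81*.02*(1+(s-1)/2);print('   ',sim([.25,0,0],[(d,0) for d in D]));mgl=.2*9.81*.02
E
```

```text
scene 7.8 0.26338696243692916 0.10580912863070535 tilt 0.0003664017217645545 [ 0.4384 -0.2179  0.3293]
side 7.9 0.2522989429687303 0.13367955376033858 tilt 0.00023919401829928795 [ 0.4383 -0.2179  0.3288]Traceback (most recent call last):
  File "<stdin>", line 6, in <module>
  File "ctl.py", line 31, in plan
    D=Q@J.T@np.linalg.solve(J@Q@J.T,e)
            ~~~~~~~~~~~~~~~^^^^^^^^^^^
    r = gufunc(a, b, signature=signature)
    raise LinAlgError("Singular matrix")
numpy.linalg.LinAlgError: Singular matrix
```

```bash
sed -i 's/    D=np.zeros(N);W=/    D=np.full(N,-(x[0]-target)\/1.86\/N);W=/' ctl.py
python3 - <<'E'
import ctl
from ctl import *
np.set_printoptions(precision=4,suppress=True)
for N in(6,8,10,12):
    D=plan(np.array([.25,0,0]),N);print(N,D*100,D.sum(),sim(np.array([.25,0,0]),[(d,0) for d in D]))
    for s in(.95,1.05):
        ctl.mgl=mgl*s;print('   ',sim([.25,0,0],[(d,0) for d in D]));ctl.mgl=mgl
E
```

```text
6 [-7.6006 -8.7448 -5.8576 -1.2341  2.8633  4.1067] -0.16467120687451087 [-0.  0.  0.]
    [-0.0053  0.0051  0.    ]
    [ 0.0063 -0.0003  0.    ]Traceback (most recent call last):
  File "<stdin>", line 5, in <module>
  File "ctl.py", line 31, in plan
    D=Q@J.T@np.linalg.solve(J@Q@J.T,e)
            ~~~~~~~~~~~~~~~^^^^^^^^^^^
    r = gufunc(a, b, signature=signature)
    raise LinAlgError("Singular matrix")
numpy.linalg.LinAlgError: Singular matrix
```

Run:
```python
import ctl
from ctl import *
from scipy.optimize import fsolve
np.set_printoptions(precision=4,suppress=True)
s1=np.array([.5,1,1,.7,.3,0,0,0]);s2=np.array([0,0,0,.3,.7,1,.6,.2])
F=lambda q,x0=.25:sim([x0,0,0],[(d,0) for d in q[0]*s1+q[1]*s2])
q=fsolve(lambda q:F(q)[:2],[-.045,.01]);D=q[0]*s1+q[1]*s2
print(D*100,D.sum(),F(q),F(q,.245))
for s in(.95,1.05):
    ctl.mgl=mgl*s;print('   ',F(q));ctl.mgl=mgl
```

```text
[-4.115  -8.2301 -8.2301 -4.6027  0.2337  3.861   2.3166  0.7722] -0.1799441358008419 [0. 0. 0.] [-0.0132 -0.0244  0.    ]
    [-0.0126 -0.0085  0.    ]
    [0.0161 0.0223 0.    ]
```

Run:
```python
import ctl
from ctl import *
from scipy.optimize import fsolve
np.set_printoptions(precision=4,suppress=True)
for tm,ph in ((.1,[-.03,-.04,-.03,0,0,.03,.04,.03,0]),(.1,[-.03,-.04,-.03,0,0,0,.03,.04,.03]),(.14,[-.05,-.05,-.04,0,0,.03,.04,.04,.03])):
    s1=np.array([0,.4,1,1,.7,.3,0,0,0]);s2=np.array([0,0,0,0,.3,.7,1,.6,.2])
    F=lambda q,x0=.25:sim([x0,0,0],list(zip(q[0]*s1+q[1]*s2,ph)))
    q=fsolve(lambda q:F(q)[:2],[-.045,.01]);D=q[0]*s1+q[1]*s2
    print(ph,'D',D*100,D.sum(),F(q))
    print('TCP dy cm',(D-.113*np.array(ph))*100)
    for s in(.95,1.05):
        ctl.mgl=mgl*s;print('   ',F(q));ctl.mgl=mgl
```

```text
[-0.03, -0.04, -0.03, 0, 0, 0.03, 0.04, 0.03, 0] D [   0.      722.4497 1806.1242 1806.1242 1264.751   542.92      1.5467
    0.928     0.3093] 61.45153255052389 [-0.2374  0.0158  0.    ]
TCP dy cm [   0.339   722.9017 1806.4632 1806.1242 1264.751   542.581     1.0947
    0.589     0.3093]
    [-0.2363  0.0379  0.    ]
    [-0.2386 -0.0064  0.    ]
[-0.03, -0.04, -0.03, 0, 0, 0, 0.03, 0.04, 0.03] D [  0.     231.5281 578.8203 578.8203 407.593  179.2899   8.0625   4.8375
   1.6125] 19.905641804333758 [-0.25 -0.    0.  ]
TCP dy cm [  0.339  231.9801 579.1593 578.8203 407.593  179.2899   7.7235   4.3855
   1.2735]
    [-0.25 -0.    0.  ]
    [-0.25 -0.    0.  ]
[-0.05, -0.05, -0.04, 0, 0, 0.03, 0.04, 0.04, 0.03] D [  0.     231.5281 578.8203 578.8203 407.593  179.2899   8.0625   4.8375
   1.6125] 19.905641804333758 [-0.25 -0.    0.  ]
TCP dy cm [  0.565  232.0931 579.2723 578.8203 407.593  178.9509   7.6105   4.3855
   1.2735]
    [-0.25 -0.    0.  ]
    [-0.25 -0.    0.  ]<stdin>:8: RuntimeWarning: The iteration is not making good progress, as measured by the 
 improvement from the last ten iterations.
```

Run:
```python
import ctl
from ctl import *
from scipy.optimize import least_squares
np.set_printoptions(precision=4,suppress=True)
for ph in ([-.03,-.04,-.03,0,0,.03,.04,.03,0],[-.03,-.03,-.02,0,0,0,.03,.03,.02],[-.03,-.04,-.03,0,0,0,.03,.04,.03]):
    s1=np.array([0,.4,1,1,.7,.3,0,0,0]);s2=np.array([0,0,0,0,.3,.7,1,.6,.2])
    F=lambda q,x0=.25:sim([x0,0,0],list(zip(q[0]*s1+q[1]*s2,ph)))
    q=min((least_squares(lambda q:F(q)[:2],[a,b],bounds=([-.09,-.05],[.01,.06]),diff_step=1e-3) for a in(-.02,-.035,-.05) for b in(0,.02)),key=lambda r:r.cost).x;D=q[0]*s1+q[1]*s2
    print(ph,'D',D*100,D.sum(),F(q))
    print('TCP dy cm',(D-.113*np.array(ph))*100)
    print([np.round(sim([.25,0,0],list(zip(D[:i],ph[:i])))[0],3) for i in range(1,10)])
    for s in(.95,1.05):
        ctl.mgl=mgl*s;print('   ',F(q));ctl.mgl=mgl
```

```text
[-0.03, -0.04, -0.03, 0, 0, 0.03, 0.04, 0.03, 0] D [ 0.     -2.9238 -7.3095 -7.3095 -4.495  -0.7423  2.0722  1.2433  0.4144] -0.1905040649172692 [-0.1964  0.0127  0.    ]
TCP dy cm [ 0.339  -2.4718 -6.9705 -7.3095 -4.495  -1.0813  1.6202  0.9043  0.4144]
[np.float64(0.22), np.float64(0.138), np.float64(-0.029), np.float64(-0.206), np.float64(-0.35), np.float64(-0.32), np.float64(-0.249), np.float64(-0.21), np.float64(-0.196)]
    [-0.1054  0.2827  0.    ]
    [-0.2073 -0.0557  0.    ]
[-0.03, -0.03, -0.02, 0, 0, 0, 0.03, 0.03, 0.02] D [ 0.     -2.     -5.     -5.     -1.8875  2.2625  5.375   3.225   1.075 ] -0.019500014573004893 [-0.25  0.    0.  ]
TCP dy cm [ 0.339  -1.661  -4.774  -5.     -1.8875  2.2625  5.036   2.886   0.849 ]
[np.float64(0.22), np.float64(0.155), np.float64(0.034), np.float64(-0.094), np.float64(-0.176), np.float64(-0.198), np.float64(-0.179), np.float64(-0.215), np.float64(-0.25)]
    [-0.25  0.    0.  ]
    [-0.25  0.    0.  ]
[-0.03, -0.04, -0.03, 0, 0, 0, 0.03, 0.04, 0.03] D [ 0.  -2.  -5.  -5.  -1.7  2.7  6.   3.6  1.2] -0.002000000000999015 [-0.25    0.0767  0.    ]
TCP dy cm [ 0.339 -1.548 -4.661 -5.    -1.7    2.7    5.661  3.148  0.861]
[np.float64(0.22), np.float64(0.155), np.float64(0.032), np.float64(-0.1), np.float64(-0.187), np.float64(-0.211), np.float64(-0.195), np.float64(-0.241), np.float64(-0.25)]
    [-0.25    0.0767  0.    ]
    [-0.25    0.0767  0.    ]
```

Run:
```python
import ctl
from ctl import *
from scipy.optimize import minimize
np.set_printoptions(precision=4,suppress=True)
for ph in ([-.03,-.03,0,0,0,0,.03,.03,0],[-.03,-.03,-.02,0,0,.02,.03,.03,0],[-.03,-.04,-.03,0,.03,.04,.03,0,0]):
    s1=np.array([0,.4,1,1,.7,.3,0,0,0]);s2=np.array([0,0,0,0,.3,.7,1,.6,.2])
    F=lambda q,x0=.25:sim([x0,0,0],list(zip(q[0]*s1+q[1]*s2,ph)))
    C=lambda q:abs(F(q)[0])+abs(F(q)[1])/2
    q=min(((a,b) for a in np.arange(-.05,0,.004) for b in np.arange(-.03,.05,.004)),key=C)
    q=minimize(C,q,method='Nelder-Mead',options=dict(initial_simplex=[q,(q[0]+.003,q[1]),(q[0],q[1]+.003)])).x;D=q[0]*s1+q[1]*s2
    print(ph,'D',D*100,D.sum(),F(q))
    print('TCP dy cm',(D-.113*np.array(ph))*100)
    print([np.round(sim([.25,0,0],list(zip(D[:i],ph[:i])))[0],3) for i in range(1,10)])
    for s in(.95,1.05):
        ctl.mgl=mgl*s;print('   ',F(q));ctl.mgl=mgl
```

```text
[-0.03, -0.03, 0, 0, 0, 0, 0.03, 0.03, 0] D [ 0.     -0.1662 -0.4154 -0.4154  0.0495  0.6692  1.1341  0.6804  0.2268] 0.017631174278259432 [ 0.     -0.3439  0.    ]
TCP dy cm [ 0.339   0.1728 -0.4154 -0.4154  0.0495  0.6692  0.7951  0.3414  0.2268]
[np.float64(0.22), np.float64(0.189), np.float64(0.155), np.float64(0.12), np.float64(0.091), np.float64(0.07), np.float64(0.055), np.float64(0.031), np.float64(0.0)]
    [-0.0474 -0.455   0.    ]
    [ 0.0482 -0.2162  0.    ]
[-0.03, -0.03, -0.02, 0, 0, 0.02, 0.03, 0.03, 0] D [ 0.     -0.1056 -0.264  -0.264   0.3579  1.1871  1.8091  1.0854  0.3618] 0.0416767828941347 [ 0.0003 -0.4233  0.    ]
TCP dy cm [ 0.339   0.2334 -0.038  -0.264   0.3579  0.9611  1.4701  0.7464  0.3618]
[np.float64(0.22), np.float64(0.19), np.float64(0.157), np.float64(0.121), np.float64(0.092), np.float64(0.073), np.float64(0.062), np.float64(0.037), np.float64(0.0)]
    [-0.0429 -0.5271  0.    ]
    [ 0.0277 -0.3432  0.    ]
[-0.03, -0.04, -0.03, 0, 0.03, 0.04, 0.03, 0, 0] D [ 0.     -2.8002 -7.0006 -7.0006 -3.7357  0.6175  3.8824  2.3295  0.7765] -0.12931144061544986 [-0.1167  0.0001  0.    ]
TCP dy cm [ 0.339  -2.3482 -6.6616 -7.0006 -4.0747  0.1655  3.5434  2.3295  0.7765]
[np.float64(0.22), np.float64(0.14), np.float64(-0.021), np.float64(-0.192), np.float64(-0.32), np.float64(-0.28), np.float64(-0.187), np.float64(-0.134), np.float64(-0.117)]
    [0.125  0.6931 0.    ]
    [-0.1252 -0.0507  0.    ]
```

```bash
cat >> ctl.py <<'E'
from scipy.optimize import lsq_linear
def qp(x,N,wt=3.,Dmax=.042,pmax=.04,target=0.,Dsum=None,phiend=0.,nopush=0,v0=0.):
    """rows (D,p) for linear frictionless free column; ends at target at rest, stand tilt phiend"""
    import ctl as C
    f0=C.fr;C.fr=0
    def lin(u):
        a,w,phi=x;v=v0;D,p=u[:N],u[N:]
        for i in range(N):
            w+=ml/I*(D[i]/.1-v);v=D[i]/.1
            for _ in range(20):
                w+=dt*(mgl*a-k*(a-phi)-c*(w-p[i]/.1))/I;a+=dt*w;phi+=dt*p[i]/.1
        return np.array([a,w-ml/I*v,phi])
    z=np.zeros(2*N);y0=lin(z);J=np.array([lin(e)-y0 for e in np.eye(2*N)]).T
    d=np.eye(N+1,N)-np.eye(N+1,N,-1)
    A=[1e4*J,np.hstack([d,0*d])*20,np.hstack([0*d,d])*20*wt*.3,np.hstack([np.eye(N)*3,np.zeros((N,N))]),np.hstack([np.zeros((N,N)),np.eye(N)*wt])]
    b0=np.zeros(N+1);b0[0]=v0*.1*20
    b=[1e4*(np.array([target,0,phiend])-y0),b0,np.zeros(N+1),np.zeros(N),np.zeros(N)]
    if Dsum is not None: A.append(1e4*np.hstack([np.ones(N),np.zeros(N)])[None]);b.append([1e4*Dsum])
    lo=np.r_[np.full(N,-Dmax),np.full(N,-pmax)]
    C.fr=f0
    u=lsq_linear(np.vstack(A),np.concatenate(b),(lo,-lo)).x;return u[:N],u[N:]
def show(x,D,p,psi=None):
    tcp=D-.113*p
    print('TCP dy cm',np.round(tcp*100,2),'rx',np.round(-p,3),'| sumD',round(D.sum(),4))
    xs=[sim(x,list(zip(D[:i],p[:i]))) for i in range(1,len(D)+1)]
    print(' alpha',np.round([q[0] for q in xs],3),'theta',np.round([q[0]-q[2] for q in xs],3),'end',np.round(xs[-1],4))
E
python3 - <<'E'
import ctl
from ctl import *
np.set_printoptions(precision=4,suppress=True)
x=np.array([.25,0,0])
for N,wt in((8,2),(10,2),(12,2),(12,.7)):
    D,p=qp(x,N,wt);print(N,wt,D*100,p);show(x,D,p)
E
```

```text
8 2 [-1.5283 -2.4122 -2.8031 -2.8203 -2.5575 -2.0892 -1.4751 -0.7644] [-0.0219 -0.0254 -0.0179 -0.0049  0.0088  0.0195  0.0236  0.0182]
TCP dy cm [-1.28 -2.12 -2.6  -2.76 -2.66 -2.31 -1.74 -0.97] rx [ 0.022  0.025  0.018  0.005 -0.009 -0.019 -0.024 -0.018] | sumD -0.1645
 alpha [0.227 0.194 0.156 0.117 0.08  0.048 0.025 0.015] theta [0.249 0.241 0.221 0.187 0.141 0.09  0.043 0.015] end [ 0.0147  0.046  -0.    ]
10 2 [-1.1572 -1.8962 -2.3128 -2.4813 -2.4584 -2.2869 -1.9981 -1.6139 -1.1486
 -0.6099] [-0.0173 -0.0221 -0.0189 -0.0113 -0.0018  0.0074  0.0147  0.0187  0.0183
  0.0123]
TCP dy cm [-0.96 -1.65 -2.1  -2.35 -2.44 -2.37 -2.16 -1.83 -1.35 -0.75] rx [ 0.017  0.022  0.019  0.011  0.002 -0.007 -0.015 -0.019 -0.018 -0.012] | sumD -0.1796
 alpha [ 0.233  0.205  0.174  0.14   0.104  0.067  0.031 -0.002 -0.029 -0.048] theta [ 0.25   0.245  0.232  0.21   0.175  0.131  0.08   0.029 -0.017 -0.048] end [-0.0482 -0.0836 -0.    ]
12 2 [-0.9359 -1.565  -1.9582 -2.1703 -2.2433 -2.2083 -2.0879 -1.897  -1.6446
 -1.3336 -0.9617 -0.5215] [-0.0147 -0.0199 -0.0187 -0.0137 -0.0069  0.0005  0.0071  0.0
[... 351 characters left out ...]
.227  0.204  0.17   0.127  0.077  0.023 -0.029
 -0.077 -0.115] end [-0.1147 -0.2128 -0.    ]
12 0.7 [-0.5362 -0.9265 -1.2029 -1.3893 -1.5028 -1.5545 -1.5504 -1.4909 -1.3716
 -1.1826 -0.9078 -0.5241] [-0.0304 -0.0357 -0.0266 -0.011   0.0052  0.0182  0.0256  0.0265  0.0212
  0.0115  0.0009 -0.0054]
TCP dy cm [-0.19 -0.52 -0.9  -1.26 -1.56 -1.76 -1.84 -1.79 -1.61 -1.31 -0.92 -0.46] rx [ 0.03   0.036  0.027  0.011 -0.005 -0.018 -0.026 -0.026 -0.021 -0.012
 -0.001  0.005] | sumD -0.1414
 alpha [ 0.22   0.184  0.142  0.091  0.029 -0.044 -0.128 -0.221 -0.257 -0.239
 -0.225 -0.215] theta [ 0.25   0.25   0.234  0.194  0.127  0.036 -0.073 -0.193 -0.25  -0.243
 -0.231 -0.215] end [-0.215  0.155  0.   ]
```

step_arm([
  [[1.5,0,-1.3,0,0.022,0,0],[1.5,0,-2.1,0,0.025,0,0],[1.5,0,-2.6,0,0.018,0,0],[1.5,0,-3.3,0,0.005,0,0],[1.5,0,-3.3,0,-0.009,0,0],[1.5,0,-2.3,0,-0.019,0,0],[1.5,0,-1.7,0,-0.024,0,0],[1.5,0,-1.0,0,-0.018,0,0]],
])

```text
t: 8.8
position: [0.403, -0.3941, 0.3381]
tcp_rot: [-0.309, -3.126, 0.003]
wrist_force: [-0.3, -0.2, -6.6]
grip_width: 0.279
finger_force: 59.8
```

```bash
cat >> ctl.py <<'E'
def cyc(T=None,P_=None):
    pass
def predict(x,C,tcp,rx,hold=0.):
    """advance estimate and covariance through executed rows (TCP dy cm, rx) and hold"""
    p=-np.array(rx);D=np.array(tcp)/100+.113*p;rows=list(zip(D,p))
    def f(x):
        y=sim(x[:3],rows)if rows else np.array(x[:3]);
        if hold: y=sim(y,[],T=hold)
        return np.r_[y,x[3:]]
    global fr
    f0=fr
    y=f(x);fr=0.;y0=f(x);n=len(x);J=np.array([(f(x+1e-4*np.eye(n)[i])-y0)/1e-4 for i in range(n)]).T;fr=f0
    n_=max(1,len(rows));Q=np.diag([(.002)**2,(.02)**2,(.0003)**2])[:n,:n]*n_/5
    return y,J@C@J.T+Q
def update(x,C,a,sd=.006):
    H=np.array([1.,0,0]);Kg=C@H/(H@C@H+sd**2);return x+Kg*(a-x[0]),C-np.outer(Kg,H@C)
def step(tcp,rx,cams=('scene','side'),bias={'scene':.006,'side':.0}):
    x,C,t=pickle.load(open('est.pkl','rb'))
    x,C=predict(x,C,tcp,rx);t+=.1*len(tcp);print('pred',np.round(x,4),'t',round(t,2))
    for cam in cams:
        tm,a,S,q=measure(cam)
        if tm-t>.001: x,C=predict(x,C,[],[],tm-t);t=tm
        if a is not None and q<.3:
            a-=bias[cam];print(cam,round(tm,2),'alpha',round(a,4),'q',round(q,3),'pred',round(x[0],4));x,C=update(x,C,a)
    tn=env.read_state()['t'];x,C=predict(x,C,[],[],tn-t)
    pickle.dump((x,C,tn),open('est.pkl','wb'))
    print('EST t',round(tn,2),np.round(x,4),'sd',np.round(np.sqrt(np.diag(C)),4),'tilt',round(tilt(S),4),'tcp',np.round(S['position'],4),'yaw',round(np.arctan2(-R.from_rotvec(S['tcp_rot']).as_matrix()[1,0],-R.from_rotvec(S['tcp_rot']).as_matrix()[0,0]),4))
    return x,C,S
E
sed -i 's/"""advance/"advance/; s/and hold"""/and hold"/' ctl.py
python3 - <<'E'
from ctl import *
pickle.dump((np.array([.25,0,0.]),np.diag([.005**2,.005**2,.003**2]),env.read_state()['t']-.8),open('est.pkl','wb'))
x,C,S=step([-1.3,-2.1,-2.6,-3.3,-3.3,-2.3,-1.7,-1.0],[.022,.025,.018,.005,-.009,-.019,-.024,-.018])
for N in(6,8):
    D,p=qp(x,N,3.);show(x,D,p)
    D,p=qp(x,N,3.,phiend=x[2]);show(x,D,p)
E
```

```text
pred [-0.0121  0.0135  0.    ] t 8.8
scene 8.8 alpha -0.063 q 0.134 pred -0.0121
side 8.9 alpha -0.0919 q 0.149 pred -0.0711
EST t 9.0 [-0.104  -0.2159 -0.0063] sd [0.007  0.0324 0.002 ] tilt -0.0025 tcp [ 0.4029 -0.394   0.338 ] yaw -0.1984
TCP dy cm [2.09 2.77 2.51 1.7  0.75 0.04] rx [-0.031 -0.03  -0.013  0.011  0.028  0.028] | sumD 0.0994
 alpha [-0.082 -0.047 -0.017  0.001  0.004 -0.003] theta [-0.106 -0.102 -0.084 -0.055 -0.024 -0.003] end [-0.0032 -0.0191  0.    ]
TCP dy cm [ 2.15  2.82  2.52  1.66  0.67 -0.03] rx [-0.032 -0.031 -0.012  0.013  0.031  0.031] | sumD 0.0979
 alpha [-0.08  -0.044 -0.013  0.004  0.006 -0.003] theta [-0.106 -0.101 -0.082 -0.052 -0.019  0.003] end [-0.0032 -0.0191 -0.0063]
TCP dy cm [1.43 2.15 2.33 2.15 1.72 1.17 0.61 0.18] rx [-0.019 -0.023 -0.018 -0.007  0.006  0.016  0.021  0.017] | sumD 0.1181
 alpha [-0.097 -0.077 -0.053 -0.031 -0.014 -0.003  0.001 -0.001] theta [-0.11  -0.114 -0.108 -0.092 -0.069 -0.041 -0.016 -0.001] end [-0.0007 -0.0148  0.    ]
TCP dy cm [1.46 2.18 2.35 2.13 1.67 1.09 0.53 0.12] rx [-0.02  -0.024 -0.018 -0.006  0.007  0.019  0.024  0.019] | sumD 0.1153
 alpha [-0.096 -0.075 -0.051 -0.028 -0.011 -0.     0.002 -0.001] theta [-0.11  -0.113 -0.107 -0.09  -0.066 -0.037 -0.01   0.006] end [-0.0007 -0.0148 -0.0063]
```

step_arm([
  [[1.5,0,2.1,0,-0.031,0,0],[1.5,0,2.8,0,-0.03,0,0],[1.5,0,2.5,0,-0.013,0,0],[1.5,0,1.9,0,0.011,0,0],[1.5,0,0.8,0,0.028,0,0],[1.5,0,0,0,0.028,0,0]],
])

```text
t: 9.6
position: [0.4249, -0.2893, 0.3424]
tcp_rot: [0.298, 3.127, 0.011]
wrist_force: [0.2, -1.2, -6.7]
grip_width: 0.274
finger_force: 60.3
```

Run:
```python
from ctl import *
x,C,S=step([2.1,2.8,2.5,1.9,.8,0],[-.031,-.03,-.013,.011,.028,.028])
for N in(5,7):
    D,p=qp(x,N,3.);show(x,D,p)
```

```text
pred [ 0.0025 -0.0114  0.0007] t 9.6
scene 9.6 alpha 0.0626 q 0.119 pred 0.0025
side 9.7 alpha 0.064 q 0.155 pred 0.0745
EST t 9.8 [0.0819 0.1542 0.0022] sd [0.0067 0.0285 0.0017] tilt 0.006 tcp [ 0.4246 -0.2909  0.3425] yaw -0.1917
TCP dy cm [-1.99 -2.37 -1.76 -0.77  0.02] rx [ 0.029  0.023  0.    -0.022 -0.028] | sumD -0.069
 alpha [ 0.055  0.021 -0.001 -0.006  0.002] theta [0.082 0.072 0.049 0.022 0.002] end [ 0.0016  0.0137 -0.    ]
TCP dy cm [-1.25 -1.8  -1.84 -1.54 -1.05 -0.53 -0.13] rx [ 0.017  0.019  0.012 -0.    -0.011 -0.018 -0.016] | sumD -0.0816
 alpha [0.072 0.052 0.031 0.014 0.004 0.002 0.005] theta [0.086 0.085 0.076 0.059 0.038 0.018 0.005] end [ 0.0054  0.0251 -0.    ]
```

step_arm([
  [[1.5,0,-1.7,0,0.027,0,0],[1.5,0,-2.0,0,0.02,0,0],[1.5,0,-1.5,0,0,0,0],[1.5,0,-0.6,0,-0.018,0,0],[1.5,0,0,0,-0.023,0,0]],
])

```text
t: 10.3
position: [0.4123, -0.3503, 0.3436]
tcp_rot: [0.308, 3.126, 0.003]
wrist_force: [0.5, 0.9, -6.7]
grip_width: 0.274
finger_force: 60.4
```

```bash
cat >> ctl.py <<'E'
def piv(S):
    Rt=R.from_rotvec(S['tcp_rot']).as_matrix();yaw=np.arctan2(-Rt[1,0],-Rt[0,0]);q=S['position']+Rt@OFF
    return q,np.array([-np.sin(yaw),np.cos(yaw),0])
def step2(tcp,rx,cams=('scene','scene'),bias={'scene':.006,'side':.0},yaw_dy=None,sds={'scene':.005,'side':.008}):
    x,C,t=pickle.load(open('est.pkl','rb'));S=env.read_state();q1,yh=piv(S)
    try: q0=np.load('piv.npy')
    except Exception: q0=None
    tcp=np.array(tcp,float);rx=np.array(rx,float)
    if q0 is not None and len(tcp):
        Dc=(tcp/100-.113*rx).sum();Da=(q1-q0)@yh;print('D cmd',round(Dc,4),'act',round(Da,4),'tilt act',round(tilt(S),4),'est',round(x[2]-rx.sum(),4))
        if yaw_dy is None: tcp=tcp+100*(Da-Dc)/len(tcp)*np.ones(len(tcp))
    x,C=predict(x,C,tcp,rx);t+=.1*len(tcp)
    H=np.array([0,0,1.]);Kg=C@H/(C[2,2]+.002**2);x=x+Kg*(tilt(S)-x[2]);C=C-np.outer(Kg,C[2])
    for cam in cams:
        tm,a,S,q=measure(cam)
        if tm-t>.001: x,C=predict(x,C,[],[],tm-t);t=tm
        if a is not None and q<.3:
            a-=bias[cam];print(cam,round(tm,2),'alpha',round(a,4),'q',round(q,3),'pred',round(x[0],4));x,C=update(x,C,a,sds[cam])
        else: print(cam,'lost')
    S=env.read_state();tn=S['t'];x,C=predict(x,C,[],[],tn-t);np.save('piv.npy',piv(S)[0])
    pickle.dump((x,C,tn),open('est.pkl','wb'))
    q,yh=piv(S);print('EST t',round(tn,2),np.round(x,4),'sd',np.round(np.sqrt(np.diag(C)),4),'tilt',round(tilt(S),4),'tcp',np.round(S['position'],4),'piv',np.round(q,4),'yaw',round(np.arctan2(-yh[0],yh[1]),4))
    return x,C,S
E
python3 - <<'E'
from ctl import *
np.save('piv.npy',np.array([0.4246,-0.2909,0.3425])+R.from_euler('z',-.1917).as_matrix()@np.array([.1525,.0024+.113*.006,-.1131]))
x,C,S=step2([-1.7,-2,-1.5,-.6,0],[.027,.02,0,-.018,-.023])
for N in(4,5):
    D,p=qp(x,N,3.);show(x,D,p)
E
```

```text
D cmd -0.0587 act -0.0618 tilt act 0.0019 est -0.0038
scene 10.3 alpha 0.0625 q 0.099 pred 0.0409
scene 10.4 alpha 0.0758 q 0.094 pred 0.0776
EST t 10.5 [ 0.0944  0.1932 -0.0011] sd [0.0057 0.0255 0.0012] tilt 0.0016 tcp [ 0.4132 -0.3483  0.3434] piv [ 0.5633 -0.3751  0.2302] yaw -0.1937
TCP dy cm [-3.75 -3.81 -1.69  1.71] rx [ 0.04   0.035 -0.036 -0.04 ] | sumD -0.0753
 alpha [ 0.037 -0.024 -0.039  0.003] theta [0.078 0.052 0.001 0.003] end [ 0.0034  0.0108 -0.    ]
TCP dy cm [-2.34 -2.78 -2.08 -0.92  0.01] rx [ 0.034  0.026 -0.001 -0.027 -0.034] | sumD -0.0809
 alpha [ 0.064  0.025 -0.002 -0.007  0.002] theta [0.099 0.086 0.059 0.026 0.002] end [ 0.0016  0.0137 -0.    ]
```

step_arm([
  [[1.5,0,-2.2,0,0.032,0,0],[1.5,0,-2.6,0,0.024,0,0],[1.5,0,-1.9,0,0,0,0],[1.5,0,-0.9,0,-0.025,0,0],[1.5,0,0,0,-0.031,0,0]],
])

```text
t: 11.0
position: [0.398, -0.4243, 0.346]
tcp_rot: [0.306, 3.127, 0.001]
wrist_force: [-0.9, -0.5, -6.3]
grip_width: 0.272
finger_force: 60.5
```

Run:
```python
from ctl import *
x,C,S=step2([-2.2,-2.6,-1.9,-.9,0],[.032,.024,0,-.025,-.031])
for N in(4,5):
    D,p=qp(x,N,1.5);show(x,D,p)
```

```text
D cmd -0.076 act -0.0777 tilt act 0.0008 est -0.0011
scene lost
scene lost
EST t 11.2 [ 0.028   0.0577 -0.0006] sd [0.0349 0.0774 0.0011] tilt 0.0013 tcp [ 0.3988 -0.4225  0.3456] piv [ 0.5488 -0.4492  0.2325] yaw -0.1931
TCP dy cm [-0.43 -0.65 -0.65 -0.43] rx [ 0.017  0.008 -0.009 -0.017] | sumD -0.0216
 alpha [0.022 0.012 0.004 0.   ] theta [0.04  0.038 0.021 0.   ] end [ 0.0004  0.0089 -0.    ]
TCP dy cm [-0.34 -0.54 -0.61 -0.54 -0.34] rx [ 0.012  0.009 -0.    -0.01  -0.012] | sumD -0.0235
 alpha [ 0.025  0.018  0.009  0.002 -0.002] theta [ 0.038  0.039  0.03   0.013 -0.002] end [-0.0019  0.0025 -0.    ]
```

Run:
```python
from ctl import *
x,C,S=step2([],[],cams=('side','side'))
for N in(4,5):
    D,p=qp(x,N,1.5);show(x,D,p)
fs,ims=pickle.load(open('pre.pkl','rb'));
for y in (-.45,-.35,-.25,-.1): print(y,[proj(fs[c],np.array([.56,y,.4])) for c in('scene','side')])
```

```text
side 11.2 alpha -0.0116 q 0.145 pred 0.0324
side 11.3 alpha -0.0132 q 0.145 pred -0.0115
EST t 11.4 [-0.015  -0.0251 -0.0005] sd [0.0081 0.0273 0.0009] tilt 0.001 tcp [ 0.3988 -0.4225  0.3459] piv [ 0.5489 -0.4493  0.2327] yaw -0.1928
TCP dy cm [0.22 0.33 0.33 0.22] rx [-0.009 -0.004  0.004  0.008] | sumD 0.011
 alpha [-0.011 -0.006 -0.002 -0.   ] theta [-0.02  -0.019 -0.01  -0.   ] end [-0.0004 -0.0089  0.    ]
TCP dy cm [0.17 0.27 0.31 0.27 0.17] rx [-0.006 -0.005  0.     0.005  0.006] | sumD 0.012
 alpha [-0.013 -0.009 -0.004 -0.     0.001] theta [-0.019 -0.019 -0.014 -0.006  0.001] end [ 0.0015 -0.004   0.    ]
-0.45 [array([-62.01919627, 222.582554  ]), array([575.63371633, 266.28137869])]
-0.35 [array([ 41.15403294, 188.18954898]), array([503.50692337, 226.87491798])]
-0.25 [array([122.78389372, 160.97806948]), array([445.49082727, 195.17783402])]
-0.1 [array([217.59673414, 129.37201699]), array([377.02511099, 157.77160192])]
```

step_arm([
  [[1.5,0,0.2,0,-0.007,0,0],[1.5,0,0.3,0,-0.004,0,0],[1.5,0,0.3,0,0.004,0,0],[1.5,0,0.2,0,0.007,0,0]],
])

```text
t: 11.8
position: [0.4005, -0.4129, 0.3459]
tcp_rot: [0.304, 3.127, 0.001]
wrist_force: [-0.5, 0.1, -6.6]
grip_width: 0.275
finger_force: 60.5
```

Run:
```python
from ctl import *
x,C,S=step2([.2,.3,.3,.2],[-.007,-.004,.004,.007],cams=('side','side'))
for N in(4,):
    D,p=qp(x,N,1.5);show(x,D,p)
for N,d in((12,.1),(12,.15)):
    D,p=qp(x,N,.05,Dsum=d,pmax=.05);show(x,D,p)
```

```text
D cmd 0.01 act 0.0096 tilt act 0.0008 est -0.0005
side 11.8 alpha 0.0063 q 0.138 pred -0.0037
side 11.9 alpha 0.0079 q 0.137 pred 0.0054
EST t 12.0 [ 0.0072  0.0026 -0.0002] sd [0.008  0.027  0.0009] tilt 0.0009 tcp [ 0.4005 -0.4132  0.346 ] piv [ 0.5506 -0.44    0.2329] yaw -0.1935
TCP dy cm [-0.09 -0.13 -0.13 -0.09] rx [ 0.002  0.001 -0.001 -0.002] | sumD -0.0043
 alpha [0.005 0.003 0.001 0.001] theta [0.007 0.006 0.003 0.001] end [ 0.0009  0.0107 -0.    ]
TCP dy cm [0.68 0.95 0.98 0.9  0.79 0.72 0.72 0.78 0.88 0.97 0.95 0.69] rx [ 0.03   0.03   0.013 -0.008 -0.026 -0.037 -0.037 -0.027 -0.009  0.012
  0.029  0.03 ] | sumD 0.1
 alpha [ 0.013  0.019  0.02   0.016  0.007 -0.005 -0.017 -0.024 -0.024 -0.019
 -0.012 -0.008] theta [ 0.043  0.078  0.093  0.081  0.045 -0.004 -0.052 -0.086 -0.096 -0.079
 -0.043 -0.008] end [-0.0077 -0.0188  0.    ]
TCP dy cm [1.03 1.41 1.44 1.31 1.18 1.14 1.14 1.17 1.3  1.43 1.41 1.04] rx [ 0.046  0.043  0.017 -0.015 -0.04  -0.05  -0.05  -0.041 -0.016  0.016
  0.043  0.046] | sumD 0.15
 alpha [ 0.015  0.024  0.027  0.021  0.009 -0.008 -0.023 -0.033 -0.034 -0.026
 -0.015 -0.008] theta [ 0.061  0.113  0.133  0.112  0.06  -0.007 -0.072 -0.122 -0.139 -0.116
 -0.062 -0.008] end [-0.0077 -0.0188  0.    ]
```

step_arm([
  [[1.5,0,-0.1,0,0,0,0],[1.5,0,-0.1,0,0,0,0],[1.5,0,0,0,0,0,0],[1.5,0,0,0,0,0,0],[1.5,0,0,0,0,0,0]],
])

```text
t: 12.5
position: [0.4, -0.4153, 0.3459]
tcp_rot: [0.304, 3.127, 0.002]
wrist_force: [-0.1, -0.1, -6.7]
grip_width: 0.273
finger_force: 60.5
```

Run:
```python
from ctl import *
x,C,S=step2([-.1,-.1,0,0,0],[0]*5,cams=('side',))
for N in(4,):
    D,p=qp(x,N,1.5);show(x,D,p)
```

```text
D cmd -0.002 act -0.0022 tilt act 0.0011 est -0.0002
side 12.5 alpha 0.0191 q 0.144 pred 0.0106
EST t 12.6 [0.0218 0.0353 0.0001] sd [0.0097 0.0305 0.0008] tilt 0.0011 tcp [ 0.4    -0.4152  0.3459] piv [ 0.5501 -0.4421  0.2328] yaw -0.1939
TCP dy cm [-0.32 -0.48 -0.48 -0.32] rx [ 0.012  0.006 -0.006 -0.012] | sumD -0.0159
 alpha [0.017 0.009 0.003 0.   ] theta [0.029 0.027 0.015 0.   ] end [ 0.0004  0.0089 -0.    ]
```

step_arm([
  [[1.5,0,-0.3,0,0.012,0,0],[1.5,0,-0.5,0,0.006,0,0],[1.5,0,-0.5,0,-0.006,0,0],[1.5,0,-0.3,0,-0.011,0,0]],
])

```text
t: 13.0
position: [0.3968, -0.4316, 0.3462]
tcp_rot: [0.305, 3.127, 0.0]
wrist_force: [0.5, -0.3, -6.2]
grip_width: 0.274
finger_force: 60.5
```

Run:
```python
from ctl import *
x,C,S=step2([-.3,-.5,-.5,-.3],[.012,.006,-.006,-.011],cams=('side','side'))
for N in(4,):
    D,p=qp(x,N,1.5);show(x,D,p)
```

```text
D cmd -0.0161 act -0.0168 tilt act 0.0002 est -0.0009
side 13.0 alpha 0.0011 q 0.14 pred -0.0006
side 13.1 alpha 0.0017 q 0.136 pred 0.0019
EST t 13.2 [ 0.0022  0.002  -0.0007] sd [0.0081 0.027  0.0008] tilt 0.0002 tcp [ 0.3968 -0.4312  0.346 ] piv [ 0.5468 -0.4583  0.2329] yaw -0.1945
TCP dy cm [-0.03 -0.04 -0.04 -0.03] rx [ 0.     0.    -0.    -0.001] | sumD -0.0014
 alpha [0.002 0.001 0.002 0.002] theta [0.003 0.003 0.002 0.002] end [ 0.0022  0.0105 -0.    ]
```

step_arm([
  [[1.5,0,0,0,0,0,0],[1.5,0,0,0,0,0,0],[1.5,0,0,0,0,0,0],[1.5,0,0,0,0,0,0],[1.5,0,0,0,0,0,0],[1.5,0,0,0,0,0,0]],
])

```text
t: 13.8
position: [0.397, -0.431, 0.3462]
tcp_rot: [0.304, 3.127, -0.0]
wrist_force: [-0.6, 0.4, -6.8]
grip_width: 0.271
finger_force: 60.5
```

Run:
```python
from ctl import *
x,C,S=step2([0]*6,[0]*6,cams=('side',))
for N in(4,):
    D,p=qp(x,N,1.5);show(x,D,p)
```

```text
D cmd 0.0 act 0.0003 tilt act -0.0001 est -0.0007
side 13.8 alpha 0.0243 q 0.144 pred 0.0031
EST t 13.9 [ 0.0276  0.0474 -0.0005] sd [0.0099 0.0317 0.0008] tilt 0.0 tcp [ 0.3969 -0.431   0.3461] piv [ 0.547 -0.458  0.233] yaw -0.1939
TCP dy cm [-0.41 -0.61 -0.61 -0.41] rx [ 0.015  0.007 -0.008 -0.015] | sumD -0.0203
 alpha [0.021 0.012 0.004 0.   ] theta [0.037 0.035 0.019 0.   ] end [ 0.0004  0.0089 -0.    ]
```

```bash
sed -i 's/(tilt(S)-x\[2\])/(tilt(S)+B-x[2])/; s/^dt=.005/dt=.005\nB=.004/' ctl.py
python3 - <<'E'
from ctl import *
x,C,t=pickle.load(open('est.pkl','rb'));x[2]=.004;x[1]=.055;C[2]=0;C[:,2]=0;C[2,2]=.002**2;pickle.dump((x,C,t),open('est.pkl','wb'))
for N in(4,5):
    D,p=qp(x,N,1.5);show(x,D,p)
E
```

```text
TCP dy cm [-0.42 -0.63 -0.63 -0.42] rx [ 0.02   0.01  -0.008 -0.018] | sumD -0.0215
 alpha [ 0.021  0.011  0.003 -0.001] theta [ 0.037  0.037  0.021 -0.001] end [-0.0013  0.0022 -0.    ]
TCP dy cm [-0.33 -0.53 -0.6  -0.53 -0.33] rx [ 0.014  0.011  0.001 -0.01  -0.012] | sumD -0.0237
 alpha [ 0.024  0.017  0.008  0.001 -0.002] theta [ 0.034  0.038  0.03   0.014 -0.002] end [-0.0019  0.0025 -0.    ]
```

step_arm([
  [[1.5,0,-0.4,0,0.02,0,0],[1.5,0,-0.6,0,0.01,0,0],[1.5,0,-0.6,0,-0.008,0,0],[1.5,0,-0.4,0,-0.018,0,0]],
])

```text
t: 14.3
position: [0.3929, -0.4512, 0.3466]
tcp_rot: [-0.304, -3.127, 0.005]
wrist_force: [-0.3, -0.8, -6.8]
grip_width: 0.274
finger_force: 60.5
```

Run:
```python
from ctl import *
x,C,S=step2([-.4,-.6,-.6,-.4],[.02,.01,-.008,-.018],cams=('side','side'))
D,p=qp(x,4,1.5);show(x,D,p)
for d in(.06,.1):
    D,p=qp(x,10,.05,Dsum=d,pmax=.05);show(x,D,p)
```

```text
D cmd -0.0205 act -0.0211 tilt act -0.0034 est 0.0
side 14.3 alpha -0.012 q 0.144 pred 0.0001
side 14.4 alpha -0.0137 q 0.16 pred -0.0128
EST t 14.5 [-0.0153 -0.0203  0.0002] sd [0.0081 0.0278 0.0014] tilt -0.0037 tcp [ 0.3929 -0.4509  0.3464] piv [ 0.5428 -0.4785  0.2332] yaw -0.1947
TCP dy cm [0.21 0.32 0.32 0.21] rx [-0.007 -0.003  0.004  0.007] | sumD 0.0107
 alpha [-0.012 -0.006 -0.002 -0.   ] theta [-0.019 -0.017 -0.009 -0.   ] end [-0.0004 -0.0089  0.    ]
TCP dy cm [0.5  0.66 0.64 0.57 0.52 0.53 0.6  0.69 0.72 0.55] rx [ 0.02   0.015 -0.001 -0.017 -0.025 -0.024 -0.014  0.003  0.02   0.024] | sumD 0.06
 alpha [-0.013 -0.011 -0.012 -0.014 -0.017 -0.019 -0.018 -0.013 -0.006 -0.002] theta [ 0.006  0.023  0.021  0.003 -0.026 -0.052 -0.064 -0.056 -0.03  -0.002] end [-0.0017 -0.0079  0.    ]
TCP dy cm [0.91 1.17 1.09 0.92 0.81 0.82 0.95 1.14 1.23 0.97] rx [ 0.04   0.03  -0.    -0.03  -0.048 -0.047 -0.028  0.004  0.035  0.044] | sumD 0.1
 alpha [-0.011 -0.006 -0.006 -0.012 -0.02  -0.027 -0.027 -0.021 -0.011 -0.004] theta [ 0.029  0.063  0.063  0.027 -0.029 -0.083 -0.111 -0.101 -0.056 -0.004] end [-0.0042 -0.0133  0.    ]
```

Run:
```python
from ctl import *
x,C,t=pickle.load(open('est.pkl','rb'))
for N,d,w in((6,.03,.1),(7,.05,.1),(8,.06,.1)):
    D,p=qp(x,N,w,Dsum=d,pmax=.06);show(x,D,p)
```

```text
TCP dy cm [0.73 0.49 0.17 0.2  0.57 0.82] rx [ 0.036 -0.004 -0.042 -0.039  0.004  0.045] | sumD 0.03
 alpha [-0.013 -0.012 -0.012 -0.01  -0.004  0.001] theta [ 0.023  0.02  -0.021 -0.058 -0.049  0.001] end [0.0013 0.0003 0.    ]
TCP dy cm [0.99 0.84 0.43 0.27 0.47 0.92 1.07] rx [ 0.051  0.011 -0.041 -0.06  -0.037  0.018  0.058] | sumD 0.05
 alpha [-0.012 -0.01  -0.013 -0.017 -0.015 -0.009 -0.003] theta [ 0.039  0.051  0.008 -0.056 -0.091 -0.067 -0.003] end [-0.0025 -0.0084  0.    ]
TCP dy cm [0.88 0.92 0.66 0.45 0.46 0.7  0.98 0.95] rx [ 0.042  0.019 -0.022 -0.049 -0.047 -0.017  0.025  0.048] | sumD 0.06
 alpha [-0.012 -0.01  -0.012 -0.016 -0.019 -0.016 -0.008 -0.001] theta [ 0.03   0.051  0.028 -0.025 -0.075 -0.089 -0.056 -0.001] end [-0.0013 -0.004   0.    ]
```

step_arm([
  [[1.5,0,0.9,0,0.042,0,0],[1.5,0,0.9,0,0.019,0,0],[1.5,0,0.7,0,-0.022,0,0],[1.5,0,0.4,0,-0.049,0,0],[1.5,0,0.5,0,-0.047,0,0],[1.5,0,0.7,0,-0.017,0,0],[1.5,0,1.0,0,0.025,0,0],[1.5,0,0.9,0,0.048,0,0]],
])

```text
t: 15.3
position: [0.4045, -0.3915, 0.3469]
tcp_rot: [-0.306, -3.126, 0.005]
wrist_force: [0.1, 0.1, -6.9]
grip_width: 0.27
finger_force: 60.6
```

Run:
```python
from ctl import *
x,C,S=step2([.9,.9,.7,.4,.5,.7,1,.9],[.042,.019,-.022,-.049,-.047,-.017,.025,.048],cams=('side','side'))
D,p=qp(x,4,1.5);show(x,D,p)
for N,d,w in((6,.03,.1),(8,.06,.1),(8,.08,.1)):
    D,p=qp(x,N,w,Dsum=d,pmax=.06);show(x,D,p)
```

```text
D cmd 0.0601 act 0.0606 tilt act -0.0032 est 0.0012
side 15.3 alpha 0.017 q 0.143 pred 0.0016
side 15.4 alpha 0.0309 q 0.131 pred 0.0205
EST t 15.5 [0.033  0.0653 0.0013] sd [0.0084 0.0314 0.0011] tilt -0.0016 tcp [ 0.4049 -0.3913  0.3471] piv [ 0.555  -0.4183  0.234 ] yaw -0.1927
TCP dy cm [-0.5  -0.76 -0.75 -0.5 ] rx [ 0.021  0.011 -0.01  -0.02 ] | sumD -0.0253
 alpha [0.026 0.014 0.005 0.   ] theta [0.046 0.045 0.025 0.   ] end [ 0.0003  0.0086 -0.    ]
TCP dy cm [-3.43  4.85  3.52  3.52 -3.38 -3.52] rx [ 0.06   0.058 -0.06  -0.06  -0.06   0.06 ] | sumD 0.0159
 alpha [-0.038  0.036  0.097  0.154  0.091  0.011] theta [0.021 0.153 0.153 0.151 0.027 0.008] end [0.0111 0.013  0.0035]
TCP dy cm [-3.52  2.15  4.11  3.52  3.52  3.52 -4.1  -3.52] rx [ 0.06   0.06  -0.008 -0.06  -0.06  -0.06   0.009  0.06 ] | sumD 0.0567
 alpha [-0.039 -0.016  0.041  0.085  0.127  0.176  0.085  0.006] theta [0.019 0.103 0.151 0.135 0.117 0.106 0.024 0.005] end [0.0062 0.0201 0.0011]
TCP dy cm [-3.52  2.84  4.19  3.52  3.52  3.52 -4.24 -3.52] rx [ 0.06   0.06  -0.001 -0.06  -0.06  -0.06  -0.003  0.06 ] | sumD 0.0636
 alpha [-0.039 -0.003  0.054  0.098  0.138  0.186  0.094  0.014] theta [0.019 0.115 0.172 0.155 0.136 0.124 0.028 0.009] end [0.0143 0.0175 0.0053]
```

step_arm([
  [[1.5,0,-0.6,0,0.024,0,0],[1.5,0,-0.9,0,0.012,0,0],[1.5,0,-0.8,0,-0.011,0,0],[1.5,0,-0.5,0,-0.022,0,0]],
])

```text
t: 15.9
position: [0.3987, -0.4205, 0.3477]
tcp_rot: [-0.306, -3.126, 0.008]
wrist_force: [0.1, -0.7, -6.1]
grip_width: 0.271
finger_force: 60.7
```

Run:
```python
from ctl import *
x,C,S=step2([-.6,-.9,-.8,-.5],[.024,.012,-.011,-.022],cams=('side','side'))
D,p=qp(x,4,1.5);show(x,D,p)
for N,d,w in((6,.03,.1),(8,.06,.1),(10,.1,.1)):
    D,p=qp(x,N,w,Dsum=d,pmax=.06);show(x,D,p)
```

```text
D cmd -0.0283 act -0.0306 tilt act -0.0052 est -0.0017
side 15.9 alpha -0.0363 q 0.14 pred -0.0129
side 16.0 alpha -0.047 q 0.143 pred -0.0407
EST t 16.1 [-0.0537 -0.1009 -0.0019] sd [0.0081 0.0274 0.001 ] tilt -0.0056 tcp [ 0.399  -0.4197  0.3475] piv [ 0.5488 -0.4475  0.2343] yaw -0.195
TCP dy cm [0.81 1.21 1.21 0.81] rx [-0.033 -0.016  0.016  0.032] | sumD 0.0407
 alpha [-0.042 -0.023 -0.008 -0.   ] theta [-0.073 -0.071 -0.04  -0.   ] end [-0.0004 -0.0089  0.    ]
TCP dy cm [-0.34  0.33  1.02  1.18  0.73  0.05] rx [-0.059 -0.018  0.034  0.048  0.017 -0.024] | sumD 0.03
 alpha [-0.057 -0.05  -0.035 -0.018 -0.005  0.002] theta [-0.114 -0.125 -0.076 -0.011  0.02   0.002] end [ 0.0019  0.0029 -0.    ]
TCP dy cm [0.32 0.57 0.77 0.91 1.   0.99 0.87 0.56] rx [-0.008 -0.012 -0.012 -0.007  0.     0.009  0.015  0.014] | sumD 0.06
 alpha [-0.057 -0.056 -0.05  -0.04  -0.028 -0.014 -0.002  0.005] theta [-0.063 -0.074 -0.08  -0.078 -0.065 -0.043 -0.016  0.005] end [ 0.0054 -0.0001  0.    ]
TCP dy cm [0.56 0.85 0.99 1.06 1.11 1.16 1.21 1.21 1.09 0.74] rx [ 0.009  0.002 -0.009 -0.018 -0.021 -0.017 -0.005  0.01   0.023  0.024] | sumD 0.1
 alpha [-0.057 -0.058 -0.057 -0.056 -0.052 -0.045 -0.034 -0.021 -0.009 -0.001] theta [-0.047 -0.045 -0.054 -0.07  -0.088 -0.098 -0.092 -0.069 -0.033 -0.001] end [-0.001  -0.0101  0.    ]
```

```bash
cat > fit.py <<'E'
import ctl
from ctl import *
from scipy.optimize import least_squares
ev=[(9.8,[-1.7,-2,-1.5,-.6,0],[.027,.02,0,-.018,-.023],-.0618),(10.5,[-2.2,-2.6,-1.9,-.9,0],[.032,.024,0,-.025,-.031],-.0777),
(11.4,[.2,.3,.3,.2],[-.007,-.004,.004,.007],.0096),(12.0,[-.1,-.1,0,0,0],[0]*5,-.0022),(12.6,[-.3,-.5,-.5,-.3],[.012,.006,-.006,-.011],-.0168),
(13.2,[0]*6,[0]*6,.0003),(13.9,[-.4,-.6,-.6,-.4],[.02,.01,-.008,-.018],-.0211),(14.5,[.9,.9,.7,.4,.5,.7,1,.9],[.042,.019,-.022,-.049,-.047,-.017,.025,.048],.0606),
(15.5,[-.6,-.9,-.8,-.5],[.024,.012,-.011,-.022],-.0306)]
me=[(9.7,.064,1),(10.3,.0625,0),(10.4,.0758,0),(11.2,-.0116,1),(11.3,-.0132,1),(11.8,.0063,1),(11.9,.0079,1),(12.5,.0191,1),(13.0,.0011,1),(13.1,.0017,1),(13.8,.0243,1),(14.3,-.012,1),(14.4,-.0137,1),(15.3,.017,1),(15.4,.0309,1),(15.9,-.0363,1),(16.0,-.047,1)]
tl={9.8:.006,10.5:.0017,11.4:.001,12.0:.0009,12.6:.0011,13.2:.0002,13.9:0.,14.5:-.0037,15.5:-.0016,16.1:-.0056}
def segs(ev,tend):
    t=ev[0][0];out=[];
    for i,(ts,a,b,Da) in enumerate(ev):
        if ts>t+.001: out.append(('h',t,ts))
        p=-np.array(b);D=np.array(a)/100+.113*p;D=D+(Da-D.sum())/len(D);out.append(('r',ts,D,p,tl[ts]));t=ts+.1*len(a)
    out.append(('h',t,tend));return out
def run(q,ev,me,tend):
    a0,w0,g,ms,B,bs,bc=q;ctl.ml=.004*g;ctl.mgl=mgl*ms
    x=np.array([a0,w0,0]);res=[]
    M=sorted(me);
    for s in segs(ev,tend):
        if s[0]=='r': x[2]=s[4]+B;x=sim(x,list(zip(s[2],s[3])))
        else:
            t=s[1]
            for tm,v,c in M:
                if s[1]-1e-6<=tm<s[2]-1e-6 :
                    if tm>t+.001:x=sim(x,[],T=tm-t);t=tm
                    res.append((x[0]-v+(bs if c else bc))/.006)
            if s[2]>t+.001:x=sim(x,[],T=s[2]-t)
    return np.array(res),x
def fit(ev=ev,me=me,tend=16.1):
    me=[m for m in me if m[0]>=ev[0][0]-1e-6]
    # multiple-shooting substitute: independent start per event window of 3 events
    def r(q):
        out=[]
        g,ms,B,bs,bc=q[:5]
        for i in range(len(ev)):
            j=min(i+1,len(ev));e=ev[i:j];te=ev[j][0] if j<len(ev) else tend
            # start state from free node variables
            a0,w0=q[5+2*i:7+2*i]
            rr,x=run((a0,w0,g,ms,B,bs,bc),e,[m for m in me if e[0][0]<=m[0]<te],te);out+=list(rr)
            if i+1<len(ev): n=q[7+2*i:9+2*i];out+=[(x[0]-n[0])/.004,(x[1]-n[1])/.015]
        out+=[(g-1)/.3,(ms-1)/.06,B/.006,bs/.01,bc/.01];return np.array(out)
    q0=np.r_[1.1,1,.003,0,0,np.zeros(2*len(ev))];q0[5:7]=.07,.13
    for i,(ts,*_) in enumerate(ev):
        pm=[m for m in me if m[0]<ts]
        if pm:q0[5+2*i]=pm[-1][1]
    s=least_squares(r,q0,x_scale=np.r_[.1,.03,.003,.005,.005,np.tile([.02,.05],len(ev))],diff_step=1e-4)
    q=s.x;Cv=np.linalg.inv(s.jac.T@s.jac);print('cost',s.cost,'g,ms,B,bs,bc',np.round(q[:5],4),'sd',np.round(np.sqrt(np.diag(Cv))[:5],4));
    _,x=run(np.r_[q[-2:],q[:5]],ev[-1:],[],tend);print('final',x);return q,x
E
python3 -c "
from fit import *
fit()"
```

```text
cost 2.0282470969073825 g,ms,B,bs,bc [ 1.0997e+00  9.9350e-01  1.5000e-03 -7.0000e-04 -6.0000e-04] sd [0.0933 0.057  0.0028 0.0088 0.0097]
final [-0.05493551 -0.10538748 -0.00310751]
```

```bash
sed -i 's/,fr,ml=.00215\(.*\),.004$/,fr,ml=.00215\1,.0044/; s/^B=.004/B=.002/' ctl.py; grep -n "ml=\|^B=" ctl.py
python3 - <<'E'
from ctl import *
x,C,t=pickle.load(open('est.pkl','rb'));x[2]=-.0035;pickle.dump((x,C,t),open('est.pkl','wb'))
D,p=qp(x,4,1.5);show(x,D,p)
D,p=qp(x,5,1.5);show(x,D,p)
for N,d,w in((6,.05,.1),(7,.06,.1),(8,.07,.1)):
    D,p=qp(x,N,w,Dsum=d,pmax=.06);show(x,D,p)
E
```

```text
4:I,mgl,k,c,fr,ml=.00215,.2*9.81*.02,.030,.0004,.0001,.0044
6:B=.002
TCP dy cm [0.78 1.12 1.08 0.7 ] rx [-0.034 -0.017  0.016  0.032] | sumD 0.0372
 alpha [-0.04  -0.021 -0.006 -0.   ] theta [-0.071 -0.069 -0.038 -0.   ] end [-0.0004 -0.0089  0.    ]
TCP dy cm [0.6  0.94 1.03 0.9  0.55] rx [-0.024 -0.019 -0.     0.018  0.022] | sumD 0.0406
 alpha [-0.046 -0.032 -0.016 -0.004  0.002] theta [-0.067 -0.071 -0.056 -0.026  0.002] end [ 0.0019 -0.0025  0.    ]
TCP dy cm [0.5  0.68 0.81 0.97 1.09 0.91] rx [-0.004 -0.019 -0.023 -0.008  0.017  0.033] | sumD 0.05
 alpha [-0.054 -0.048 -0.037 -0.022 -0.006  0.005] theta [-0.054 -0.067 -0.079 -0.072 -0.039  0.005] end [0.0049 0.0048 0.    ]
TCP dy cm [0.56 0.74 0.8  0.88 1.02 1.09 0.88] rx [ 0.005 -0.011 -0.024 -0.022 -0.005  0.021  0.033] | sumD 0.06
 alpha [-0.055 -0.053 -0.047 -0.036 -0.023 -0.009  0.001] theta [-0.047 -0.056 -0.074 -0.086 -0.077 -0.042  0.001] end [ 0.0011 -0.0038  0.    ]
TCP dy cm [0.56 0.76 0.83 0.88 0.97 1.07 1.08 0.82] rx [ 0.007 -0.005 -0.019 -0.025 -0.017  0.002  0.023  0.031] | sumD 0.07
 alpha [-0.056 -0.055 -0.051 -0.045 -0.034 -0.02  -0.006  0.004] theta [-0.045 -0.049 -0.065 -0.083 -0.089 -0.074 -0.036  0.004] end [0.004  0.0032 0.    ]
```

Run the 5-row one.

step_arm([
  [[1.5,0,0.6,0,-0.024,0,0],[1.5,0,0.9,0,-0.019,0,0],[1.5,0,1.0,0,0,0,0],[1.5,0,0.9,0,0.018,0,0],[1.5,0,0.5,0,0.022,0,0]],
])

```text
t: 16.6
position: [0.4072, -0.3796, 0.3486]
tcp_rot: [-0.302, -3.127, 0.006]
wrist_force: [-0.1, 0.3, -6.3]
grip_width: 0.278
finger_force: 60.7
```

Run:
```python
from ctl import *
x,C,S=step2([.6,.9,1,.9,.5],[-.024,-.019,0,.018,.022],cams=('side','side'))
D,p=qp(x,5,1.5);show(x,D,p)
for N,d,w in((6,.03,.1),(8,.06,.1),(10,.1,.1)):
    D,p=qp(x,N,w,Dsum=d,pmax=.06);show(x,D,p)
```

```text
D cmd 0.0393 act 0.0415 tilt act -0.004 est -0.0005
side 16.6 alpha -0.0126 q 0.146 pred 0.0018
side 16.7 alpha -0.0145 q 0.14 pred -0.0151
EST t 16.8 [-0.0185 -0.0396 -0.0009] sd [0.0081 0.028  0.0009] tilt -0.0033 tcp [ 0.407  -0.3806  0.3487] piv [ 0.5571 -0.4078  0.2356] yaw -0.1928
TCP dy cm [0.22 0.34 0.37 0.32 0.2 ] rx [-0.009 -0.007 -0.     0.007  0.008] | sumD 0.0145
 alpha [-0.016 -0.011 -0.005 -0.     0.002] theta [-0.024 -0.025 -0.019 -0.008  0.002] end [ 0.0019 -0.0025  0.    ]
TCP dy cm [0.65 0.46 0.21 0.27 0.6  0.8 ] rx [ 0.029 -0.007 -0.038 -0.033  0.006  0.043] | sumD 0.03
 alpha [-0.018 -0.016 -0.015 -0.012 -0.005  0.001] theta [ 0.012  0.006 -0.031 -0.06  -0.047  0.001] end [0.0013 0.0003 0.    ]
TCP dy cm [0.86 0.89 0.64 0.45 0.47 0.72 1.   0.96] rx [ 0.04   0.017 -0.023 -0.049 -0.046 -0.016  0.027  0.049] | sumD 0.06
 alpha [-0.016 -0.015 -0.017 -0.021 -0.022 -0.018 -0.009 -0.001] theta [ 0.025  0.043  0.018 -0.035 -0.082 -0.094 -0.058 -0.001] end [-0.0013 -0.004   0.    ]
TCP dy cm [0.91 1.16 1.08 0.91 0.79 0.81 0.95 1.15 1.25 0.99] rx [ 0.039  0.029 -0.002 -0.032 -0.05  -0.048 -0.027  0.006  0.038  0.046] | sumD 0.1
 alpha [-0.015 -0.011 -0.012 -0.017 -0.025 -0.031 -0.03  -0.022 -0.011 -0.002] theta [ 0.025  0.058  0.056  0.018 -0.039 -0.093 -0.119 -0.106 -0.057 -0.002] end [-0.0022 -0.009   0.    ]
```

Run:
```python
from ctl import *
x,C,t=pickle.load(open('est.pkl','rb'))
for N,d,w in((7,.04,.1),(8,.045,.1),(9,.06,.1)):
  for w in (.1,.6):
    D,p=qp(x,N,w,Dsum=d,pmax=.06);show(x,D,p)
```

```text
TCP dy cm [0.69 0.62 0.38 0.29 0.45 0.75 0.81] rx [ 0.031  0.004 -0.03  -0.042 -0.023  0.016  0.042] | sumD 0.04
 alpha [-0.017 -0.017 -0.018 -0.018 -0.015 -0.008 -0.003] theta [ 0.015  0.02  -0.011 -0.053 -0.073 -0.05  -0.003] end [-0.0025 -0.0084  0.    ]
TCP dy cm [0.7  0.71 0.5  0.38 0.45 0.62 0.63] rx [ 0.031  0.005 -0.029 -0.041 -0.023  0.015  0.041] | sumD 0.04
 alpha [-0.017 -0.015 -0.013 -0.012 -0.009 -0.005 -0.003] theta [ 0.015  0.022 -0.006 -0.045 -0.065 -0.045 -0.003] end [-0.0025 -0.0084  0.    ]
TCP dy cm [0.57 0.63 0.49 0.39 0.42 0.57 0.74 0.67] rx [ 0.024  0.009 -0.016 -0.032 -0.029 -0.009  0.019  0.033] | sumD 0.045
 alpha [-0.018 -0.017 -0.018 -0.02  -0.019 -0.014 -0.007 -0.001] theta [ 0.007  0.016 -0.001 -0.034 -0.062 -0.066 -0.04  -0.001] end [-0.0013 -0.004   0.    ]
TCP dy cm [0.58 0.67 0.58 0.48 0.47 0.54 0.63 0.54] rx [ 0.024  0.009 -0.015 -0.031 -0.028 -0.009  0.018  0.032] | sumD 0.045
 alpha [-0.018 -0.016 -0.015 -0.015 -0.014 -0.01  -0.004 -0.001] theta [ 0.007  0.017  0.003 -0.028 -0.055 -0.06  -0.036 -0.001] end [-0.0013 -0.004   0.    ]
TCP dy cm [0.63 0.76 0.66 0.54 0.51 0.59 0.74 0.85 0.71] rx [ 0.026  0.015 -0.009 -0.029 -0.035 -0.025 -0.002  0.024  0.034] | sumD 0.06
 alpha [-0.017 -0.016 -0.017 -0.02  -0.022 -0.021 -0.016 -0.008 -0.002] theta [ 0.01   0.026  0.016 -0.016 -0.053 -0.077 -0.073 -0.041 -0.002] end [-0.0019 -0.0092  0.    ]
TCP dy cm [0.62 0.79 0.74 0.64 0.58 0.61 0.69 0.74 0.59] rx [ 0.026  0.015 -0.009 -0.028 -0.035 -0.025 -0.002  0.023  0.033] | sumD 0.06
 alpha [-0.017 -0.015 -0.015 -0.016 -0.017 -0.015 -0.011 -0.005 -0.002] theta [ 0.01   0.027  0.018 -0.011 -0.046 -0.069 -0.067 -0.038 -0.002] end [-0.0016 -0.0082  0.    ]
```

step_arm([
  [[1.5,0,0.45,0,0.026,0,-0.011],[1.5,0,0.6,0,0.015,0,-0.011],[1.5,0,0.57,0,-0.009,0,-0.011],[1.5,0,0.47,0,-0.028,0,-0.011],[1.5,0,0.41,0,-0.035,0,-0.011],[1.5,0,0.44,0,-0.025,0,-0.011],[1.5,0,0.52,0,-0.002,0,-0.011],[1.5,0,0.57,0,0.023,0,-0.011],[1.5,0,0.42,0,0.033,0,-0.011]],
])

```text
t: 17.7
position: [0.4134, -0.3368, 0.3488]
tcp_rot: [0.148, 3.137, -0.005]
wrist_force: [-0.2, -0.2, -6.8]
grip_width: 0.277
finger_force: 60.7
```

```bash
cat >> ctl.py <<'E'
def plans(x):
    D,p=qp(x,5,1.5);show(x,D,p)
    for N,d in((8,.05),(9,.07),(10,.09)):
        D,p=qp(x,N,.6,Dsum=d,pmax=.06);show(x,D,p)
E
python3 - <<'E'
from ctl import *
x,C,S=step2([.62,.77,.74,.64,.58,.61,.69,.74,.59],[.026,.015,-.009,-.028,-.035,-.025,-.002,.023,.033],cams=('side','side'))
plans(x)
E
```

```text
D cmd 0.06 act 0.0592 tilt act -0.0029 est 0.0011
side 17.7 alpha -0.0349 q 0.152 pred -0.0096
side 17.8 alpha -0.035 q 0.144 pred -0.0421
EST t 17.9 [-0.0451 -0.0795  0.0006] sd [0.0084 0.0318 0.0009] tilt -0.0007 tcp [ 0.4136 -0.3366  0.3489] piv [ 0.5657 -0.3486  0.2359] yaw -0.0941
TCP dy cm [0.49 0.77 0.85 0.74 0.46] rx [-0.017 -0.013  0.001  0.014  0.017] | sumD 0.033
 alpha [-0.039 -0.027 -0.014 -0.003  0.002] theta [-0.057 -0.058 -0.045 -0.02   0.002] end [ 0.0018 -0.0031  0.    ]
TCP dy cm [0.36 0.55 0.66 0.72 0.76 0.77 0.7  0.48] rx [ 0.001 -0.006 -0.011 -0.012 -0.006  0.004  0.014  0.017] | sumD 0.05
 alpha [-0.047 -0.044 -0.038 -0.03  -0.019 -0.008  0.003  0.01 ] theta [-0.047 -0.05  -0.055 -0.059 -0.054 -0.039 -0.014  0.01 ] end [0.01   0.0126 0.    ]
TCP dy cm [0.53 0.76 0.83 0.84 0.85 0.88 0.89 0.84 0.59] rx [ 0.012  0.003 -0.01  -0.021 -0.022 -0.012  0.004  0.021  0.025] | sumD 0.07
 alpha [-0.047 -0.045 -0.043 -0.04  -0.034 -0.026 -0.017 -0.007 -0.002] theta [-0.035 -0.031 -0.039 -0.056 -0.072 -0.077 -0.063 -0.033 -0.002] end [-0.0019 -0.0092  0.    ]
TCP dy cm [0.6  0.88 0.97 0.98 0.98 0.99 1.01 1.02 0.93 0.65] rx [ 0.017  0.01  -0.006 -0.02  -0.027 -0.024 -0.011  0.008  0.025  0.028] | sumD 0.09
 alpha [-0.046 -0.045 -0.043 -0.042 -0.04  -0.035 -0.027 -0.016 -0.006 -0.   ] theta [-0.03  -0.019 -0.024 -0.042 -0.067 -0.086 -0.089 -0.07  -0.034 -0.   ] end [-0.0001 -0.0051  0.    ]
```

step_arm([
  [[1.5,0,0.33,0,0.012,0,-0.011],[1.5,0,0.53,0,0.003,0,-0.011],[1.5,0,0.6,0,-0.01,0,-0.011],[1.5,0,0.63,0,-0.021,0,-0.011],[1.5,0,0.63,0,-0.022,0,-0.011],[1.5,0,0.65,0,-0.012,0,-0.011],[1.5,0,0.65,0,0.004,0,-0.011],[1.5,0,0.65,0,0.021,0,-0.011],[1.5,0,0.4,0,0.025,0,-0.011]],
])

```text
t: 18.8
position: [0.4159, -0.2858, 0.3496]
tcp_rot: [-0.008, 3.139, -0.004]
wrist_force: [-0.1, 0.2, -6.4]
grip_width: 0.273
finger_force: 60.7
```

Run:
```python
from ctl import *
x,C,S=step2([.5,.7,.77,.8,.8,.82,.82,.82,.57],[.012,.003,-.01,-.021,-.022,-.012,.004,.021,.025],cams=('scene','side'))
plans(x)
```

```text
D cmd 0.066 act 0.0657 tilt act -0.0028 est 0.0006
scene 18.8 alpha -0.0094 q 0.121 pred -0.02
side 18.9 alpha -0.0153 q 0.145 pred -0.011
EST t 19.0 [-0.0149 -0.0212  0.0004] sd [0.0074 0.0313 0.0009] tilt -0.0012 tcp [ 0.4161 -0.2861  0.3498] piv [ 0.5688 -0.2832  0.237 ] yaw 0.0047
TCP dy cm [0.15 0.24 0.27 0.23 0.14] rx [-0.005 -0.004  0.     0.004  0.005] | sumD 0.0103
 alpha [-0.013 -0.009 -0.005 -0.002 -0.002] theta [-0.018 -0.018 -0.014 -0.007 -0.002] end [-0.0016 -0.0137  0.    ]
TCP dy cm [0.76 0.84 0.65 0.46 0.42 0.53 0.69 0.65] rx [ 0.037  0.017 -0.019 -0.042 -0.041 -0.015  0.022  0.042] | sumD 0.05
 alpha [-0.012 -0.009 -0.008 -0.01  -0.011 -0.008 -0.004 -0.001] theta [ 0.025  0.045  0.027 -0.017 -0.059 -0.072 -0.046 -0.001] end [-0.0013 -0.004   0.    ]
TCP dy cm [0.83 1.01 0.89 0.7  0.6  0.63 0.76 0.87 0.73] rx [ 0.04   0.025 -0.009 -0.038 -0.049 -0.037 -0.006  0.03   0.044] | sumD 0.07
 alpha [-0.011 -0.007 -0.006 -0.009 -0.013 -0.014 -0.01  -0.004 -0.   ] theta [ 0.028  0.058  0.049  0.008 -0.044 -0.082 -0.084 -0.048 -0.   ] end [-0.0001 -0.002   0.    ]
TCP dy cm [0.84 1.1  1.06 0.92 0.8  0.77 0.83 0.94 0.98 0.75] rx [ 0.039  0.03   0.    -0.029 -0.047 -0.046 -0.027  0.004  0.034  0.043] | sumD 0.09
 alpha [-0.011 -0.006 -0.005 -0.008 -0.014 -0.019 -0.02  -0.016 -0.01  -0.006] theta [ 0.028  0.062  0.064  0.031 -0.021 -0.072 -0.1   -0.092 -0.052 -0.006] end [-0.0061 -0.0173  0.    ]
```

step_arm([
  [[1.5,0,0.85,0.1,0.039,0,0],[1.5,0,1.1,0.2,0.03,0,0],[1.5,0,1.05,0.2,0,0,0],[1.5,0,0.9,0.2,-0.029,0,0],[1.5,0,0.8,0.2,-0.047,0,0],[1.5,0,0.8,0.2,-0.046,0,0],[1.5,0,0.85,0.2,-0.027,0,0],[1.5,0,0.95,0.2,0.004,0,0],[1.5,0,1.0,0.2,0.034,0,0],[1.5,0,0.75,0.1,0.043,0,0]],
])

```text
t: 20.0
position: [0.4155, -0.1954, 0.3316]
tcp_rot: [-0.006, 3.139, -0.005]
wrist_force: [-0.0, 0.7, -5.7]
grip_width: 0.274
finger_force: 60.7
```

Run:
```python
from ctl import *
x,C,S=step2([.85,1.1,1.05,.9,.8,.8,.85,.95,1,.75],[.039,.03,0,-.029,-.047,-.046,-.027,.004,.034,.043],cams=('scene','scene'))
plans(x)
```

```text
D cmd 0.0904 act 0.0903 tilt act -0.0034 est -0.0006
scene 20.0 alpha -0.0233 q 0.123 pred -0.0089
scene 20.1 alpha -0.0225 q 0.123 pred -0.0289
EST t 20.2 [-0.0297 -0.0533 -0.0008] sd [0.0061 0.0297 0.0009] tilt -0.0012 tcp [ 0.4157 -0.1956  0.3319] piv [ 0.5685 -0.1926  0.2192] yaw 0.0052
TCP dy cm [0.33 0.51 0.56 0.49 0.3 ] rx [-0.012 -0.01   0.     0.009  0.012] | sumD 0.022
 alpha [-0.026 -0.017 -0.008 -0.001  0.002] theta [-0.037 -0.038 -0.029 -0.013  0.002] end [ 0.0019 -0.0025  0.    ]
TCP dy cm [0.54 0.68 0.65 0.6  0.6  0.66 0.7  0.56] rx [ 0.017  0.004 -0.015 -0.027 -0.023 -0.005  0.018  0.029] | sumD 0.05
 alpha [-0.03  -0.028 -0.026 -0.023 -0.019 -0.013 -0.006 -0.003] theta [-0.011 -0.005 -0.018 -0.042 -0.061 -0.06  -0.035 -0.003] end [-0.0028 -0.0111  0.    ]
TCP dy cm [0.67 0.87 0.85 0.77 0.73 0.76 0.83 0.85 0.66] rx [ 0.025  0.013 -0.01  -0.029 -0.035 -0.024 -0.     0.025  0.034] | sumD 0.07
 alpha [-0.029 -0.027 -0.025 -0.025 -0.024 -0.02  -0.014 -0.006 -0.002] theta [-0.004  0.012  0.003 -0.026 -0.059 -0.079 -0.073 -0.041 -0.002] end [-0.0019 -0.0092  0.    ]
TCP dy cm [0.71 0.98 1.01 0.95 0.89 0.89 0.93 0.98 0.95 0.7 ] rx [ 0.027  0.019 -0.003 -0.025 -0.036 -0.034 -0.018  0.006  0.029  0.035] | sumD 0.09
 alpha [-0.029 -0.026 -0.025 -0.026 -0.027 -0.027 -0.023 -0.016 -0.007 -0.002] theta [-0.001  0.02   0.018 -0.007 -0.045 -0.079 -0.094 -0.08  -0.042 -0.002] end [-0.0017 -0.0079  0.    ]
```

step_arm([
  [[1.5,0,0.78,0.1,0.033,0,0],[1.5,0,1.05,0.2,0.025,0,0],[1.5,0,1.05,0.3,-0.001,0,0],[1.5,0,0.95,0.3,-0.027,0,0],[1.5,0,0.85,0.3,-0.042,0,0],[1.5,0,0.85,0.3,-0.04,0,0],[1.5,0,0.9,0.3,-0.023,0,0],[1.5,0,0.95,0.3,0.005,0,0],[1.5,0,0.95,0.2,0.032,0,0],[1.5,0,0.72,0.1,0.039,0,0]],
])

```text
t: 21.2
position: [0.4152, -0.105, 0.3079]
tcp_rot: [-0.006, 3.139, -0.007]
wrist_force: [-0.8, -0.4, -6.1]
grip_width: 0.279
finger_force: 60.7
```

Run:
```python
from ctl import *
x,C,S=step2([.78,1.05,1.05,.95,.85,.85,.9,.95,.95,.72],[.033,.025,-.001,-.027,-.042,-.04,-.023,.005,.032,.039],cams=('scene','scene'))
plans(x)
```

```text
D cmd 0.0904 act 0.09 tilt act -0.0046 est -0.0018
scene 21.2 alpha -0.0824 q 0.141 pred -0.0732
scene 21.3 alpha -0.0951 q 0.131 pred -0.1015
EST t 21.4 [-0.1188 -0.2346 -0.0019] sd [0.0061 0.0297 0.0009] tilt -0.0024 tcp [ 0.4154 -0.1052  0.3082] piv [ 0.5681 -0.1023  0.1954] yaw 0.0052
TCP dy cm [2.63 3.04 2.34 1.17 0.02] rx [-0.04  -0.04  -0.002  0.04   0.04 ] | sumD 0.0922
 alpha [-0.081 -0.032  0.001  0.009 -0.002] theta [-0.119 -0.11  -0.079 -0.031 -0.002] end [-0.0016 -0.0137  0.    ]
TCP dy cm [ 2.41  1.29 -0.85 -1.37 -1.41  0.19  2.32  2.38] rx [-0.06  -0.06  -0.041  0.06   0.06   0.06   0.039 -0.06 ] | sumD 0.05
 alpha [-0.08  -0.058 -0.07  -0.099 -0.12  -0.109 -0.059  0.005] theta [-0.138 -0.176 -0.229 -0.198 -0.16  -0.089  0.001  0.005] end [ 0.0054 -0.0001 -0.    ]
TCP dy cm [-0.23  0.09  0.65  1.18  1.5   1.52  1.25  0.76  0.25] rx [-0.06  -0.055 -0.017  0.024  0.049  0.051  0.03  -0.001 -0.023] | sumD 0.07
 alpha [-0.134 -0.137 -0.075  0.002  0.091  0.188  0.226  0.196  0.168] theta [-0.192 -0.25  -0.204 -0.104  0.033  0.182  0.25   0.219  0.168] end [ 0.1684 -0.3456 -0.    ]
TCP dy cm [-0.    0.3   0.72  1.13  1.42  1.54  1.47  1.21  0.82  0.38] rx [-0.042 -0.043 -0.023  0.002  0.023  0.034  0.032  0.02   0.003 -0.009] | sumD 0.09
 alpha [-0.134 -0.141 -0.138 -0.125 -0.102 -0.075 -0.047 -0.023 -0.005  0.005] theta [-0.174 -0.223 -0.243 -0.228 -0.182 -0.122 -0.062 -0.017  0.004  0.005] end [ 0.0049 -0.0048 -0.    ]
```

step_arm([
  [[1.5,0,2.6,0,-0.04,0,0],[1.5,0,3.0,0,-0.04,0,0],[1.5,0,2.3,0,-0.002,0,0],[1.5,0,1.1,0,0.04,0,0],[1.5,0,0,0,0.04,0,0]],
])

```text
t: 21.9
position: [0.4151, -0.0148, 0.312]
tcp_rot: [-0.008, 3.139, -0.002]
wrist_force: [0.3, -1.1, -6.9]
grip_width: 0.276
finger_force: 61.0
```

Run:
```python
from ctl import *
x,C,S=step2([2.6,3,2.3,1.1,0],[-.04,-.04,-.002,.04,.04],cams=('scene','scene'))
plans(x)
```

```text
D cmd 0.0902 act 0.0905 tilt act -0.0012 est 0.0001
scene 21.9 alpha -0.0088 q 0.134 pred -0.0048
scene 22.0 alpha -0.0022 q 0.152 pred -0.0109
EST t 22.1 [-0.0058 -0.0032  0.0002] sd [0.0056 0.0247 0.0008] tilt 0.0003 tcp [ 0.415  -0.0161  0.3119] piv [ 0.5677 -0.0131  0.199 ] yaw 0.0035
TCP dy cm [0.05 0.08 0.09 0.08 0.05] rx [-0.001 -0.001  0.     0.001  0.001] | sumD 0.0034
 alpha [-0.005 -0.003 -0.002 -0.002 -0.002] theta [-0.006 -0.006 -0.004 -0.003 -0.002] end [-0.0022 -0.0154  0.    ]
TCP dy cm [0.88 0.92 0.64 0.38 0.32 0.46 0.69 0.7 ] rx [ 0.048  0.024 -0.021 -0.052 -0.052 -0.021  0.024  0.05 ] | sumD 0.05
 alpha [-0.001  0.002  0.002 -0.002 -0.006 -0.006 -0.003 -0.001] theta [ 0.047  0.074  0.053 -0.003 -0.058 -0.08  -0.053 -0.001] end [-0.0013 -0.004   0.    ]
TCP dy cm [0.92 1.08 0.9  0.66 0.52 0.55 0.72 0.87 0.77] rx [ 0.048  0.032 -0.008 -0.044 -0.057 -0.044 -0.009  0.032  0.05 ] | sumD 0.07
 alpha [-0.001  0.004  0.005  0.    -0.006 -0.01  -0.008 -0.003  0.   ] theta [ 0.048  0.084  0.076  0.028 -0.036 -0.083 -0.09  -0.053  0.   ] end [0.0005 0.0009 0.    ]
TCP dy cm [0.91 1.17 1.09 0.9  0.75 0.71 0.78 0.92 0.99 0.79] rx [ 0.046  0.036  0.002 -0.032 -0.053 -0.053 -0.032  0.002  0.037  0.047] | sumD 0.09
 alpha [-0.     0.006  0.007  0.002 -0.006 -0.014 -0.018 -0.015 -0.01  -0.007] theta [ 0.045  0.087  0.09   0.054 -0.007 -0.068 -0.103 -0.099 -0.057 -0.007] end [-0.0073 -0.0198  0.    ]
```

step_arm([
  [[1.5,0,0.9,0,0.046,0,0],[1.5,0,1.15,0.1,0.036,0,0],[1.5,0,1.1,0.1,0.002,0,0],[1.5,0,0.9,0.2,-0.032,0,0],[1.5,0,0.75,0.2,-0.053,0,0],[1.5,0,0.7,0.2,-0.053,0,0],[1.5,0,0.8,0.2,-0.032,0,0],[1.5,0,0.9,0.2,0.002,0,0],[1.5,0,1.0,0.1,0.037,0,0],[1.5,0,0.8,0,0.047,0,0]],
])

```text
t: 23.1
position: [0.4147, 0.0742, 0.2985]
tcp_rot: [-0.004, 3.139, -0.004]
wrist_force: [0.1, 0.0, -6.0]
grip_width: 0.278
finger_force: 61.0
```

Run:
```python
from ctl import *
x,C,S=step2([.9,1.15,1.1,.9,.75,.7,.8,.9,1,.8],[.046,.036,.002,-.032,-.053,-.053,-.032,.002,.037,.047],cams=('scene','scene'))
plans(x)
```

```text
D cmd 0.09 act 0.0898 tilt act -0.0025 est 0.0002
scene 23.1 alpha 0.0146 q 0.145 pred -0.0121
scene 23.2 alpha 0.0251 q 0.144 pred 0.017
EST t 23.3 [0.0271 0.0506 0.0003] sd [0.0061 0.0296 0.0008] tilt 0.0 tcp [0.4146 0.0744 0.2985] piv [0.5672 0.0775 0.1857] yaw 0.0052
TCP dy cm [-0.3  -0.47 -0.52 -0.45 -0.28] rx [ 0.011  0.009 -0.    -0.009 -0.011] | sumD -0.0202
 alpha [ 0.023  0.016  0.008  0.001 -0.002] theta [ 0.034  0.035  0.027  0.012 -0.002] end [-0.0019  0.0025 -0.    ]
TCP dy cm [-1.06  0.65  2.14  3.15  2.78  0.71 -1.14 -2.23] rx [ 0.06   0.06  -0.023 -0.06  -0.06  -0.06   0.023  0.06 ] | sumD 0.05
 alpha [-0.005 -0.011  0.016  0.061  0.096  0.098  0.057 -0.004] theta [ 0.055  0.108  0.112  0.097  0.073  0.015 -0.003 -0.004] end [-0.0041  0.0003  0.    ]
TCP dy cm [ 0.12  0.99  1.61  1.77  1.95  1.3   0.02 -0.08 -0.68] rx [ 0.06   0.06   0.006 -0.06  -0.06  -0.06  -0.06   0.055  0.06 ] | sumD 0.07
 alpha [ 0.019  0.02   0.031  0.045  0.058  0.06   0.048  0.023 -0.007] theta [ 0.079  0.14   0.156  0.111  0.063  0.006 -0.066 -0.037 -0.007] end [-0.0072 -0.0164  0.    ]
TCP dy cm [0.77 1.26 1.35 1.02 1.14 1.05 0.66 0.53 0.77 0.45] rx [ 0.06   0.06   0.018 -0.052 -0.06  -0.06  -0.06  -0.021  0.055  0.06 ] | sumD 0.09
 alpha [ 0.032  0.039  0.042  0.039  0.032  0.023  0.013  0.006 -0.    -0.007] theta [ 0.092  0.159  0.18   0.125  0.058 -0.012 -0.081 -0.109 -0.06  -0.007] end [-0.0068 -0.014   0.    ]
```

step_arm([
  [[1.5,0,-0.38,0,0.014,0,0],[1.5,0,-0.56,0,0.01,0,0],[1.5,0,-0.6,0,0,0,0],[1.5,0,-0.5,0,-0.01,0,0],[1.5,0,-0.3,0,-0.014,0,0]],
])

```text
t: 23.8
position: [0.4146, 0.0498, 0.299]
tcp_rot: [-0.005, 3.139, 0.0]
wrist_force: [0.5, 0.2, -6.3]
grip_width: 0.272
finger_force: 61.0
```

Run:
```python
from ctl import *
x,C,S=step2([-.38,-.56,-.6,-.5,-.3],[.014,.01,0,-.01,-.014],cams=('scene','scene'))
plans(x)
D,p=qp(x,9,.6,Dsum=.1,pmax=.06);show(x,D,p)
```

```text
D cmd -0.0234 act -0.0249 tilt act 0.0 est 0.0003
scene 23.8 alpha 0.0147 q 0.148 pred -0.014
scene 23.9 alpha 0.0171 q 0.141 pred 0.0182
EST t 24.0 [0.0221 0.0487 0.0007] sd [0.0056 0.0247 0.0008] tilt -0.0008 tcp [0.4147 0.0504 0.299 ] piv [0.5674 0.0532 0.1862] yaw 0.0033
TCP dy cm [-0.26 -0.41 -0.45 -0.39 -0.24] rx [ 0.01   0.008 -0.    -0.008 -0.01 ] | sumD -0.0175
 alpha [ 0.019  0.013  0.006  0.001 -0.002] theta [ 0.029  0.031  0.024  0.01  -0.002] end [-0.0019  0.0025 -0.    ]
TCP dy cm [-0.53  0.88  1.82  2.53  2.18  0.49 -0.76 -1.6 ] rx [ 0.06   0.06  -0.026 -0.06  -0.06  -0.06   0.027  0.06 ] | sumD 0.05
 alpha [ 0.001 -0.001  0.021  0.054  0.08   0.079  0.047 -0.001] theta [ 0.06   0.118  0.114  0.088  0.053 -0.008 -0.013 -0.001] end [-0.0012  0.0019  0.    ]
TCP dy cm [ 0.52  1.24  1.49  1.37  1.44  0.93 -0.03  0.26 -0.22] rx [ 0.06   0.06   0.004 -0.06  -0.06  -0.06  -0.06   0.057  0.06 ] | sumD 0.07
 alpha [ 0.022  0.028  0.037  0.044  0.048  0.044  0.032  0.014 -0.007] theta [ 0.081  0.147  0.159  0.107  0.05  -0.014 -0.086 -0.046 -0.007] end [-0.0072 -0.0164  0.    ]
TCP dy cm [0.93 1.37 1.27 0.95 0.94 0.86 0.55 0.63 0.87 0.63] rx [ 0.06   0.06   0.011 -0.047 -0.06  -0.06  -0.06  -0.014  0.051  0.06 ] | sumD 0.09
 alpha [ 0.03   0.039  0.042  0.037  0.027  0.015  0.005 -0.001 -0.004 -0.007] theta [ 0.09   0.158  0.172  0.12   0.05  -0.022 -0.092 -0.112 -0.064 -0.007] end [-0.0068 -0.014   0.    ]
TCP dy cm [-3.52  2.06  4.39  3.52  3.52  3.52  3.52 -3.71 -3.52] rx [ 0.06   0.06   0.017 -0.06  -0.06  -0.06  -0.06   0.043  0.06 ] | sumD 0.0978
 alpha [-0.06  -0.038  0.022  0.065  0.101  0.141  0.193  0.094  0.008] theta [-0.001  0.081  0.158  0.141  0.118  0.097  0.089  0.033  0.007] end [0.0076 0.0258 0.0007]
```

step_arm([
  [[1.5,0,-0.4,0,0.014,0,0],[1.5,0,-0.6,0,0.01,0,0],[1.5,0,-0.6,0,0,0,0],[1.5,0,-0.5,0,-0.01,0,0],[1.5,0,-0.3,0,-0.014,0,0]],
])

```text
t: 24.5
position: [0.4147, 0.0261, 0.2994]
tcp_rot: [-0.006, 3.14, -0.0]
wrist_force: [-0.3, 0.5, -6.7]
grip_width: 0.274
finger_force: 61.0
```

Run:
```python
from ctl import *
x,C,S=step2([-.4,-.6,-.6,-.5,-.3],[.014,.01,0,-.01,-.014],cams=('scene','scene'))
plans(x)
D,p=qp(x,11,.6,Dsum=.13,pmax=.06);show(x,D,p)
```

```text
D cmd -0.024 act -0.0242 tilt act -0.0001 est 0.0007
scene 24.5 alpha -0.018 q 0.14 pred -0.0207
scene 24.6 alpha -0.0251 q 0.145 pred -0.0204
EST t 24.7 [-0.0268 -0.0368  0.0009] sd [0.0056 0.0246 0.0008] tilt -0.0008 tcp [0.4148 0.0265 0.2994] piv [0.5675 0.0293 0.1866] yaw 0.0033
TCP dy cm [0.27 0.43 0.47 0.41 0.26] rx [-0.009 -0.007  0.     0.007  0.009] | sumD 0.0183
 alpha [-0.023 -0.016 -0.009 -0.004 -0.002] theta [-0.033 -0.032 -0.025 -0.012 -0.002] end [-0.0016 -0.0137  0.    ]
TCP dy cm [0.63 0.74 0.65 0.55 0.54 0.61 0.69 0.59] rx [ 0.025  0.01  -0.016 -0.032 -0.029 -0.009  0.019  0.033] | sumD 0.05
 alpha [-0.025 -0.022 -0.02  -0.019 -0.016 -0.011 -0.005 -0.001] theta [-0.001  0.011 -0.003 -0.033 -0.06  -0.064 -0.038 -0.001] end [-0.0013 -0.004   0.    ]
TCP dy cm [0.73 0.92 0.87 0.75 0.69 0.71 0.8  0.85 0.68] rx [ 0.031  0.018 -0.009 -0.032 -0.04  -0.028 -0.002  0.026  0.038] | sumD 0.07
 alpha [-0.024 -0.021 -0.019 -0.02  -0.02  -0.018 -0.013 -0.006 -0.002] theta [ 0.005  0.027  0.019 -0.013 -0.054 -0.08  -0.077 -0.044 -0.002] end [-0.0016 -0.0082  0.    ]
TCP dy cm [0.76 1.03 1.03 0.94 0.86 0.84 0.89 0.97 0.96 0.72] rx [ 0.032  0.023 -0.001 -0.026 -0.04  -0.039 -0.022  0.005  0.031  0.038] | sumD 0.09
 alpha [-0.024 -0.02  -0.019 -0.02  -0.023 -0.025 -0.023 -0.017 -0.009 -0.005] theta [ 0.007  0.034  0.034  0.006 -0.037 -0.077 -0.096 -0.085 -0.047 -0.005] end [-0.0047 -0.0143  0.    ]
TCP dy cm [0.92 1.3  1.37 1.3  1.21 1.15 1.16 1.23 1.28 1.22 0.87] rx [ 0.038  0.033  0.007 -0.022 -0.043 -0.051 -0.041 -0.018  0.013  0.04
  0.044] | sumD 0.13
 alpha [-0.023 -0.016 -0.014 -0.016 -0.023 -0.03  -0.033 -0.031 -0.023 -0.014
 -0.009] theta [ 0.015  0.054  0.064  0.039 -0.011 -0.068 -0.113 -0.128 -0.107 -0.058
 -0.009] end [-0.0086 -0.0216  0.    ]
```

step_arm([
  [[1.5,0,0.92,0,0.038,0,0],[1.5,0,1.3,0.1,0.033,0,0],[1.5,0,1.35,0.2,0.007,0,0],[1.5,0,1.3,0.2,-0.022,0,0],[1.5,0,1.2,0.2,-0.043,0,0],[1.5,0,1.15,0.2,-0.051,0,0],[1.5,0,1.15,0.2,-0.041,0,0],[1.5,0,1.25,0.2,-0.018,0,0],[1.5,0,1.3,0.2,0.013,0,0],[1.5,0,1.2,0.1,0.04,0,0],[1.5,0,0.87,0,0.044,0,0]],
])

```text
t: 25.8
position: [0.4143, 0.1573, 0.2841]
tcp_rot: [-0.006, 3.139, -0.003]
wrist_force: [-0.7, 0.6, -6.8]
grip_width: 0.275
finger_force: 61.0
```

Run:
```python
from ctl import *
x,C,S=step2([.92,1.3,1.35,1.3,1.2,1.15,1.15,1.25,1.3,1.2,.87],[.038,.033,.007,-.022,-.043,-.051,-.041,-.018,.013,.04,.044],cams=('scene','scene'))
D,p=qp(x,5,1.5);show(x,D,p)
for N,d in ((6,.03),(8,.03),(8,.05)):
    D,p=qp(x,N,.6,Dsum=d,pmax=.06);show(x,D,p)
```

```text
D cmd 0.1299 act 0.1308 tilt act -0.002 est 0.0009
scene 25.8 alpha -0.0105 q 0.158 pred -0.0064
scene 25.9 alpha -0.0082 q 0.155 pred -0.0129
EST t 26.0 [-0.011  -0.0112  0.0008] sd [0.0061 0.0305 0.0008] tilt 0.0 tcp [0.4141 0.1567 0.284 ] piv [0.5668 0.1599 0.1711] yaw 0.0052
TCP dy cm [0.1  0.16 0.18 0.16 0.1 ] rx [-0.003 -0.002  0.     0.002  0.003] | sumD 0.007
 alpha [-0.009 -0.006 -0.004 -0.002 -0.002] theta [-0.013 -0.012 -0.009 -0.005 -0.002] end [-0.0016 -0.0137  0.    ]
TCP dy cm [0.98 0.68 0.2  0.08 0.39 0.69] rx [ 0.054 -0.001 -0.055 -0.054  0.001  0.057] | sumD 0.03
 alpha [-0.007 -0.003 -0.002 -0.003 -0.002 -0.002] theta [ 0.046  0.048 -0.006 -0.061 -0.059 -0.002] end [-0.0021 -0.0076  0.    ]
TCP dy cm [0.45 0.5  0.39 0.29 0.26 0.33 0.41 0.38] rx [ 0.022  0.01  -0.011 -0.024 -0.024 -0.009  0.013  0.024] | sumD 0.03
 alpha [-0.009 -0.007 -0.007 -0.008 -0.008 -0.006 -0.003 -0.001] theta [ 0.012  0.023  0.013 -0.012 -0.036 -0.043 -0.027 -0.001] end [-0.0013 -0.004   0.    ]
TCP dy cm [0.82 0.88 0.65 0.43 0.37 0.5  0.69 0.67] rx [ 0.043  0.02  -0.02  -0.047 -0.046 -0.018  0.023  0.046] | sumD 0.05
 alpha [-0.007 -0.004 -0.004 -0.006 -0.008 -0.007 -0.004 -0.001] theta [ 0.035  0.059  0.04  -0.01  -0.059 -0.076 -0.049 -0.001] end [-0.0013 -0.004   0.    ]
```

step_arm([
  [[1.5,-0.1,0.4,0.1,0.021,0,0],[1.5,-0.2,0.45,0.2,0.01,0,0],[1.5,-0.3,0.35,0.3,-0.011,0,0],[1.5,-0.4,0.26,0.4,-0.024,0,0],[1.5,-0.4,0.23,0.4,-0.024,0,0],[1.5,-0.3,0.3,0.3,-0.009,0,0],[1.5,-0.2,0.36,0.2,0.013,0,0],[1.5,-0.1,0.33,0.1,0.024,0,0]],
])

```text
t: 26.8
position: [0.4346, 0.183, 0.264]
tcp_rot: [-0.004, 3.14, -0.003]
wrist_force: [-0.1, -0.2, -5.7]
grip_width: 0.274
finger_force: 61.0
```

Run:
```python
from ctl import *
x,C,S=step2([.4,.45,.35,.26,.23,.3,.36,.33],[.021,.01,-.011,-.024,-.024,-.009,.013,.024],cams=('scene','scene'))
for N in(4,5):
    D,p=qp(x,N,1.5);show(x,D,p)
for N,d in ((6,0),):
    D,p=qp(x,N,.6,Dsum=d,pmax=.06);show(x,D,p)
```

```text
D cmd 0.0268 act 0.0256 tilt act -0.0022 est 0.0008
scene 26.8 alpha 0.0308 q 0.158 pred -0.0133
scene 26.9 alpha 0.0392 q 0.163 pred 0.0382
EST t 27.0 [0.048  0.0981 0.0007] sd [0.0059 0.0278 0.0008] tilt -0.001 tcp [0.4341 0.1835 0.2641] piv [0.5868 0.1865 0.1512] yaw 0.0049
TCP dy cm [-0.71 -1.03 -0.99 -0.64] rx [ 0.03   0.015 -0.015 -0.03 ] | sumD -0.0338
 alpha [0.036 0.019 0.006 0.   ] theta [0.066 0.064 0.035 0.   ] end [ 0.0004  0.0089 -0.    ]
TCP dy cm [-0.55 -0.86 -0.94 -0.82 -0.5 ] rx [ 0.021  0.016 -0.    -0.016 -0.02 ] | sumD -0.0369
 alpha [ 0.042  0.029  0.015  0.003 -0.002] theta [ 0.062  0.066  0.051  0.024 -0.002] end [-0.0019  0.0025 -0.    ]
TCP dy cm [-3.52  2.53  3.52  3.52 -2.82 -3.52] rx [ 0.06  0.06 -0.06 -0.06 -0.06  0.06] | sumD -0.0029
 alpha [-0.029  0.009  0.08   0.146  0.089  0.   ] theta [ 0.031  0.129  0.14   0.146  0.028 -0.   ] end [ 0.0003 -0.0006  0.0005]
```

step_arm([
  [[1.5,0,-0.75,0,0.031,0,0],[1.5,0,-1.1,0,0.015,0,0],[1.5,0,-1.05,0,-0.015,0,0],[1.5,0,-0.7,0,-0.03,0,0]],
])

```text
t: 27.4
position: [0.4342, 0.1461, 0.2653]
tcp_rot: [-0.006, 3.14, -0.003]
wrist_force: [-0.4, 0.2, -6.9]
grip_width: 0.274
finger_force: 61.0
```

Run:
```python
from ctl import *
x,C,S=step2([-.75,-1.1,-1.05,-.7],[.031,.015,-.015,-.03],cams=('scene','scene'))
for N in(4,5):
    D,p=qp(x,N,1.5);show(x,D,p)
for N,d in ((6,.02),(7,.03)):
    D,p=qp(x,N,.6,Dsum=d,pmax=.06);show(x,D,p)
```

```text
D cmd -0.0361 act -0.0375 tilt act -0.0018 est -0.0003
scene 27.4 alpha -0.0038 q 0.132 pred -0.0081
scene 27.5 alpha -0.0009 q 0.15 pred -0.0034
EST t 27.6 [-0.0012  0.0034 -0.0001] sd [0.0055 0.0237 0.0008] tilt -0.0023 tcp [0.4344 0.1467 0.2654] piv [0.5871 0.1493 0.1526] yaw 0.0029
TCP dy cm [0.01 0.01 0.01 0.01] rx [ 0.  0. -0. -0.] | sumD 0.0003
 alpha [-0.001 -0.001 -0.001 -0.001] theta [-0.001 -0.001 -0.001 -0.001] end [-0.0008  0.0016 -0.    ]
TCP dy cm [0.   0.01 0.01 0.01 0.  ] rx [ 0.  0. -0. -0. -0.] | sumD 0.0003
 alpha [-0.001 -0.001 -0.001 -0.001 -0.001] theta [-0.001 -0.001 -0.001 -0.001 -0.001] end [-0.0009  0.0009 -0.    ]
TCP dy cm [ 0.81  0.5   0.04 -0.08  0.21  0.52] rx [ 0.049  0.001 -0.048 -0.049 -0.001  0.048] | sumD 0.02
 alpha [ 0.002  0.004  0.003  0.001 -0.    -0.002] theta [ 0.052  0.054  0.005 -0.046 -0.048 -0.002] end [-0.0017 -0.0031  0.    ]
TCP dy cm [0.8  0.68 0.31 0.08 0.14 0.42 0.57] rx [ 0.047  0.014 -0.033 -0.053 -0.034  0.012  0.047] | sumD 0.03
 alpha [ 0.003  0.005  0.004  0.    -0.002 -0.002 -0.003] theta [ 0.05   0.066  0.032 -0.025 -0.061 -0.049 -0.003] end [-0.0025 -0.0084  0.    ]
```

step_arm([
  [[1.5,0,0.8,0,0.047,0,0],[1.5,0,0.7,0,0.014,0,0],[1.5,0,0.3,0,-0.033,0,0],[1.5,0,0.1,0,-0.053,0,0],[1.5,0,0.15,0,-0.034,0,0],[1.5,0,0.43,0,0.012,0,0],[1.5,0,0.59,0,0.047,0,0]],
])

```text
t: 28.3
position: [0.4343, 0.1776, 0.2653]
tcp_rot: [-0.004, 3.139, -0.006]
wrist_force: [-0.7, 1.5, -6.4]
grip_width: 0.273
finger_force: 61.1
```

Run:
```python
from ctl import *
x,C,S=step2([.8,.7,.3,.1,.15,.43,.59],[.047,.014,-.033,-.053,-.034,.012,.047],cams=('scene','scene'))
for N in(4,5):
    D,p=qp(x,N,1.5);show(x,D,p)
for N,d in ((6,.01),):
    D,p=qp(x,N,.6,Dsum=d,pmax=.06);show(x,D,p)
```

```text
D cmd 0.0307 act 0.0307 tilt act -0.0039 est -0.0001
scene 28.3 alpha 0.0157 q 0.153 pred -0.0027
scene 28.4 alpha 0.0258 q 0.148 pred 0.018
EST t 28.5 [ 0.0275  0.0479 -0.0003] sd [0.0058 0.0267 0.0008] tilt -0.0019 tcp [0.4341 0.1787 0.2651] piv [0.5867 0.1819 0.1523] yaw 0.0061
TCP dy cm [-0.39 -0.57 -0.55 -0.35] rx [ 0.015  0.007 -0.008 -0.015] | sumD -0.0185
 alpha [0.021 0.011 0.003 0.   ] theta [0.036 0.034 0.018 0.   ] end [ 0.0004  0.0089 -0.    ]
TCP dy cm [-0.3  -0.47 -0.52 -0.45 -0.28] rx [ 0.011  0.008 -0.    -0.008 -0.01 ] | sumD -0.0201
 alpha [ 0.024  0.016  0.008  0.002 -0.001] theta [ 0.035  0.035  0.027  0.012 -0.001] end [-0.0013  0.0047 -0.    ]
TCP dy cm [ 1.07  2.63  1.82  0.38 -2.26 -2.64] rx [ 0.06   0.056 -0.06  -0.06  -0.056  0.06 ] | sumD 0.01
 alpha [ 0.039  0.074  0.109  0.113  0.068 -0.001] theta [ 0.099  0.19   0.165  0.109  0.008 -0.001] end [-0.0015  0.0064  0.    ]
```

step_arm([
  [[1.5,0,-0.55,0,0.017,0,0],[1.5,0,-0.75,0,0.008,0,0],[1.5,0,-0.7,0,-0.008,0,0],[1.5,0,-0.45,0,-0.017,0,0]],
])

```text
t: 28.9
position: [0.4343, 0.1522, 0.2656]
tcp_rot: [-0.005, 3.14, -0.002]
wrist_force: [-0.7, 0.1, -6.6]
grip_width: 0.273
finger_force: 61.1
```

Run:
```python
from ctl import *
x,C,S=step2([-.55,-.75,-.7,-.45],[.017,.008,-.008,-.017],cams=('scene','scene'))
for N in(4,5,6):
    D,p=qp(x,N,1.5);show(x,D,p)
for N,d in ((6,.03),(7,.03)):
    D,p=qp(x,N,.6,Dsum=d,pmax=.06);show(x,D,p)
```

```text
D cmd -0.0245 act -0.0269 tilt act -0.0014 est -0.0003
scene 28.9 alpha -0.0201 q 0.145 pred -0.0197
scene 29.0 alpha -0.0205 q 0.156 pred -0.0216
EST t 29.1 [-0.0227 -0.02   -0.0001] sd [0.0055 0.0236 0.0008] tilt -0.0016 tcp [0.4344 0.1529 0.2657] piv [0.5871 0.1556 0.1529] yaw 0.0028
TCP dy cm [0.28 0.41 0.4  0.26] rx [-0.009 -0.004  0.004  0.009] | sumD 0.0135
 alpha [-0.017 -0.009 -0.003 -0.   ] theta [-0.026 -0.022 -0.012 -0.   ] end [-0.0004 -0.0089  0.    ]
TCP dy cm [0.21 0.33 0.37 0.32 0.2 ] rx [-0.006 -0.005  0.     0.005  0.006] | sumD 0.0143
 alpha [-0.019 -0.013 -0.007 -0.003 -0.002] theta [-0.025 -0.024 -0.018 -0.009 -0.002] end [-0.0016 -0.0137  0.    ]
TCP dy cm [0.17 0.28 0.33 0.32 0.27 0.16] rx [-0.005 -0.005 -0.002  0.002  0.005  0.004] | sumD 0.0153
 alpha [-0.02  -0.016 -0.011 -0.006 -0.003 -0.002] theta [-0.025 -0.025 -0.022 -0.015 -0.007 -0.002] end [-0.0016 -0.0149  0.    ]
TCP dy cm [0.72 0.6  0.34 0.28 0.47 0.59] rx [ 0.032 -0.004 -0.038 -0.034  0.004  0.041] | sumD 0.03
 alpha [-0.019 -0.015 -0.011 -0.007 -0.003 -0.001] theta [ 0.013  0.013 -0.021 -0.052 -0.044 -0.001] end [-0.0012 -0.0062  0.    ]
TCP dy cm [0.47 0.5  0.4  0.34 0.38 0.46 0.44] rx [ 0.018  0.002 -0.018 -0.024 -0.013  0.01   0.025] | sumD 0.03
 alpha [-0.021 -0.018 -0.015 -0.013 -0.009 -0.005 -0.003] theta [-0.003  0.002 -0.013 -0.035 -0.044 -0.03  -0.003] end [-0.0025 -0.0084  0.    ]
```

step_arm([
  [[1.5,0,0.47,0,0.022,0,0],[1.5,0,0.5,0,0.002,0,0],[1.5,0,0.4,0,-0.018,0,0],[1.5,0,0.35,0,-0.024,0,0],[1.5,0,0.38,0,-0.013,0,0],[1.5,0,0.45,0,0.01,0,0],[1.5,0,0.44,0,0.021,0,0]],
])

```text
t: 29.8
position: [0.4343, 0.183, 0.2657]
tcp_rot: [-0.004, 3.139, -0.004]
wrist_force: [0.0, 0.1, -6.0]
grip_width: 0.275
finger_force: 61.1
```

Run:
```python
from ctl import *
x,C,S=step2([.47,.5,.4,.35,.38,.45,.44],[.022,.002,-.018,-.024,-.013,.01,.021],cams=('scene','scene'))
for N in(4,5):
    D,p=qp(x,N,1.5);show(x,D,p)
r=silhouettes('scene','gate')
if r: 
    m=r[0]['mask'];print('gate',r[0]['score'],m.sum());np.save('gscene.npy',m)
```

```text
D cmd 0.0299 act 0.03 tilt act -0.0026 est -0.0001
scene 29.8 alpha -0.0291 q 0.157 pred -0.0184
scene 29.9 alpha -0.0325 q 0.147 pred -0.0374
EST t 30.0 [-0.0428 -0.0904 -0.0002] sd [0.0058 0.0267 0.0008] tilt -0.0019 tcp [0.4342 0.1834 0.2656] piv [0.5868 0.1863 0.1528] yaw 0.0045
TCP dy cm [0.64 0.93 0.89 0.57] rx [-0.027 -0.013  0.014  0.027] | sumD 0.0303
 alpha [-0.032 -0.017 -0.005 -0.   ] theta [-0.059 -0.057 -0.032 -0.   ] end [-0.0004 -0.0089  0.    ]
TCP dy cm [0.49 0.77 0.85 0.74 0.45] rx [-0.019 -0.015  0.     0.015  0.018] | sumD 0.0332
 alpha [-0.037 -0.026 -0.013 -0.003  0.002] theta [-0.056 -0.059 -0.046 -0.021  0.002] end [ 0.0019 -0.0025  0.    ]
gate 0.89 3474
```

step_arm([
  [[1.5,-0.3,0.66,0.4,-0.027,0,0],[1.5,-0.4,0.95,0.6,-0.013,0,0],[1.5,-0.4,0.92,0.6,0.014,0,0],[1.5,-0.3,0.6,0.4,0.027,0,0]],
])

```text
t: 30.45
position: [0.4486, 0.2158, 0.2458]
tcp_rot: [-0.006, 3.14, -0.007]
wrist_force: [-0.7, 0.6, -6.3]
grip_width: 0.271
finger_force: 61.0
```

Run:
```python
from ctl import *
x,C,S=step2([.66,.95,.92,.6],[-.027,-.013,.014,.027],cams=('scene','scene'))
for N in(4,5):
    D,p=qp(x,N,1.5);show(x,D,p)
for N,d in ((6,-.03),(7,-.03)):
    D,p=qp(x,N,.6,Dsum=d,pmax=.06);show(x,D,p)
# gate refit: scene mask now and the early scene mask
from scipy.optimize import minimize
fs,ims=pickle.load(open('pre.pkl','rb'));ms=pickle.load(open('ms.pkl','rb'));g=np.load('gscene.npy')
for nm,mk in(('early',ms['scene','gate'][0]),('now',g)):
    cost=lambda v:1-iou(render(fs['scene'],GATE,Rz(v[2]/10),np.array([v[0],v[1],0])),mk)
    x0=[.65,.185,.05];b=minimize(cost,x0,method='Nelder-Mead',options=dict(initial_simplex=np.array(x0)+np.r_[np.zeros((1,3)),np.eye(3)*[.006,.006,.4]]));print(nm,b.x,b.fun)
```

```text
D cmd 0.0312 act 0.032 tilt act -0.0043 est -0.0012
scene 30.45 alpha -0.0006 q 0.145 pred 0.0012
scene 30.55 alpha 0.0064 q 0.145 pred -0.0019
EST t 30.65 [ 0.0033  0.     -0.0013] sd [0.0055 0.0237 0.0008] tilt -0.0035 tcp [0.448  0.2155 0.246 ] piv [0.6006 0.2182 0.1331] yaw 0.005
TCP dy cm [-0.03 -0.05 -0.05 -0.04] rx [-0. -0. -0. -0.] | sumD -0.0016
 alpha [0.003 0.003 0.003 0.003] theta [0.004 0.003 0.003 0.003] end [ 0.0033  0.0102 -0.    ]
TCP dy cm [-0.02 -0.04 -0.04 -0.04 -0.02] rx [-0. -0. -0. -0. -0.] | sumD -0.0016
 alpha [0.003 0.003 0.003 0.004 0.004] theta [0.004 0.004 0.004 0.004 0.004] end [0.004  0.0071 0.    ]
TCP dy cm [-1.24 -1.89 -1.3  -0.41  0.79  1.03] rx [-0.06  -0.021  0.06   0.06   0.019 -0.06 ] | sumD -0.03
 alpha [-0.006 -0.029 -0.051 -0.056 -0.035  0.002] theta [-0.065 -0.109 -0.07  -0.015  0.025  0.002] end [ 0.0019  0.0029 -0.    ]
TCP dy cm [-0.78 -0.67 -0.32 -0.1  -0.16 -0.42 -0.56] rx [-0.045 -0.013  0.031  0.051  0.032 -0.012 -0.045] | sumD -0.03
 alpha [-0.    -0.003 -0.002  0.001  0.003  0.002  0.003] theta [-0.044 -0.06  -0.028  0.025  0.059  0.047  0.003] end [ 0.0025  0.0084 -0.    ]
early [0.65344918 0.18112909 0.08983436] 0.1985496374093524
now [0.65356279 0.1813394  0.05682935] 0.17246558197747186
```

step_arm([
  [[1.5,0,-0.8,0,-0.047,0,0],[1.5,0,-0.7,0,-0.013,0,0],[1.5,0,-0.35,0,0.031,0,0],[1.5,0,-0.1,0,0.051,0,0],[1.5,0,-0.17,0,0.032,0,0],[1.5,0,-0.43,0,-0.012,0,0],[1.5,0,-0.57,0,-0.043,0,0]],
])

```text
t: 31.35
position: [0.448, 0.184, 0.2464]
tcp_rot: [-0.009, 3.139, -0.001]
wrist_force: [-0.5, 0.7, -6.0]
grip_width: 0.275
finger_force: 61.1
```

Run:
```python
from ctl import *
x,C,S=step2([-.8,-.7,-.35,-.1,-.17,-.43,-.57],[-.047,-.013,.031,.051,.032,-.012,-.043],cams=('scene','scene'))
for N in(4,5):
    D,p=qp(x,N,1.5);show(x,D,p)
for N,d in ((6,-.005),(7,0)):
    D,p=qp(x,N,.6,Dsum=d,pmax=.06);show(x,D,p)
fs,_=pickle.load(open('pre.pkl','rb'))
b=cv2.imread('pics/b.png',0);c=cv2.imread('pics/c.png',0);Q={}
def cen(im,u,v,r,th):
    s=im[v-r:v+r+1,u-r:u+r+1];n,l,st,ce=cv2.connectedComponentsWithStats((s<th).astype(np.uint8));
    k=1+np.argmax(st[1:,4]);return ce[k]+[u-r,v-r],st[k,4]
for k,pb,pc in(('capR',(554,142),(181,171)),('capL',(687,60),(72,98)),('endR',(612,107),(136,140)),('endL',(638,89),(112,124))):
    r=22 if 'cap' in k else 13
    (ub,ab),(uc,ac)=cen(b,*pb,r,60),cen(c,*pc,r,60)
    # b.png: 400x280 -> 800x560 ; c.png 300x280 -> 600x560
    X=tri([(fs['scene'],(ub+.5)/2-.5+[60,150]),(fs['side'],(uc+.5)/2-.5+[260,120])]);Q[k]=X;print(k,X,ab,ac)
print((Q['capL']+Q['capR'])/2,(Q['endL']+Q['endR'])/2,np.linalg.norm(Q['capL']-Q['capR']))
```

```text
D cmd -0.0311 act -0.031 tilt act -0.0005 est -0.0003
scene lost
scene 31.45 alpha 0.0293 q 0.128 pred 0.0097
EST t 31.55 [0.0359 0.073  0.    ] sd [0.0065 0.0268 0.0008] tilt -0.0021 tcp [0.4483 0.183  0.2466] piv [0.601  0.1855 0.1338] yaw 0.0022
TCP dy cm [-0.53 -0.77 -0.74 -0.48] rx [ 0.022  0.011 -0.011 -0.022] | sumD -0.0252
 alpha [0.027 0.014 0.004 0.   ] theta [0.049 0.047 0.026 0.   ] end [ 0.0004  0.0089 -0.    ]
TCP dy cm [-0.41 -0.64 -0.71 -0.61 -0.38] rx [ 0.015  0.012 -0.    -0.012 -0.015] | sumD -0.0275
 alpha [ 0.031  0.021  0.011  0.002 -0.002] theta [ 0.047  0.049  0.038  0.017 -0.002] end [-0.0019  0.0025 -0.    ]
TCP dy cm [ 0.5   0.46 -0.46 -0.57 -0.62  0.19] rx [ 0.06   0.036 -0.06  -0.06  -0.034  0.059] | sumD -0.005
 alpha [ 0.038  0.038  0.031  0.021  0.009 -0.002] theta [ 0.098  0.133  0.067 -0.004 -0.05  -0.002] end [-0.0019 -0.0029  0.    ]
TCP dy cm [ 0.67  0.37 -0.18 -0.54 -0.49 -0.11  0.27] rx [ 0.06   0.026 -0.029 -0.058 -0.044  0.003  0.042] | sumD -0.0
 alpha [ 0.042  0.042  0.035  0.023  0.011  0.003 -0.001] theta [ 0.102  0.128  0.092  0.022 -0.034 -0.039 -0.001] end [-0.0011  0.0011  0.    ]
capR [0.65103561 0.0751147  0.1986493 ] 1059 657
capL [0.64975281 0.30209435 0.19899677] 548 309
endR [0.64923564 0.17219463 0.19479432] 208 49
endL [0.65059179 0.20751238 0.19862113] 399 209
[0.65039421 0.18860453 0.19882304] [0.64991372 0.18985351 0.19670773] 0.22698353979423402
```

step_arm([
  [[1.5,0,0.6,0,0.062,0,0],[1.5,0,0.35,0,0.027,0,0],[1.5,0,-0.18,0,-0.029,0,0],[1.5,0,-0.54,0,-0.058,0,0],[1.5,0,-0.49,0,-0.044,0,0],[1.5,0,-0.11,0,0.003,0,0],[1.5,0,0.27,0,0.042,0,0]],
])

```text
t: 32.25
position: [0.4485, 0.1816, 0.2469]
tcp_rot: [-0.001, 3.14, -0.011]
wrist_force: [0.0, -1.4, -6.3]
grip_width: 0.276
finger_force: 61.3
```

```bash
sed -i 's/^B=.002/B=.004/' ctl.py
python3 - <<'E'
from ctl import *
x,C,S=step2([.6,.35,-.18,-.54,-.49,-.11,.27],[.062,.027,-.029,-.058,-.044,.003,.042],cams=('scene','scene'))
for N in(4,5):
    D,p=qp(x,N,1.5);show(x,D,p)
for N,d in ((6,0),(8,0)):
    D,p=qp(x,N,.6,Dsum=d,pmax=.06);show(x,D,p)
E
```

```text
D cmd -0.0013 act -0.0022 tilt act -0.0069 est -0.003
scene 32.25 alpha -0.0056 q 0.152 pred -0.0178
scene 32.35 alpha -0.0059 q 0.158 pred -0.0078
EST t 32.45 [-0.0084 -0.0189 -0.0029] sd [0.0058 0.0268 0.0008] tilt -0.005 tcp [0.4482 0.1836 0.2467] piv [0.6009 0.1863 0.1339] yaw 0.0055
TCP dy cm [0.13 0.18 0.17 0.11] rx [-0.008 -0.004  0.003  0.006] | sumD 0.0063
 alpha [-0.006 -0.002  0.001  0.002] theta [-0.011 -0.011 -0.006  0.002] end [0.0018 0.0002 0.    ]
TCP dy cm [0.1  0.16 0.17 0.15 0.09] rx [-0.005 -0.005 -0.001  0.003  0.004] | sumD 0.007
 alpha [-0.007 -0.004 -0.001  0.001  0.002] theta [-0.009 -0.011 -0.009 -0.003  0.002] end [ 0.0019 -0.0025  0.    ]
TCP dy cm [-0.27 -0.1   0.13  0.21  0.09 -0.09] rx [-0.024 -0.005  0.017  0.02   0.004 -0.015] | sumD 0.0
 alpha [-0.01  -0.009 -0.006 -0.003 -0.     0.002] theta [-0.03  -0.035 -0.015  0.008  0.015  0.002] end [ 0.0019  0.0029 -0.    ]
TCP dy cm [-0.14 -0.1  -0.01  0.08  0.11  0.08  0.   -0.05] rx [-0.013 -0.009  0.001  0.009  0.011  0.006 -0.002 -0.008] | sumD 0.0
 alpha [-0.01  -0.01  -0.009 -0.006 -0.003 -0.001  0.     0.001] theta [-0.02  -0.029 -0.026 -0.014  0.     0.009  0.008  0.001] end [ 0.0013  0.004  -0.    ]
```

step_arm([
  [[1.5,0,-0.25,0,-0.023,0,0],[1.5,0,-0.1,0,-0.005,0,0],[1.5,0,0.12,0,0.017,0,0],[1.5,0,0.2,0,0.02,0,0],[1.5,0,0.08,0,0.004,0,0],[1.5,0,-0.08,0,-0.015,0,0]],
])

```text
t: 33.05
position: [0.4482, 0.1835, 0.2467]
tcp_rot: [-0.009, 3.139, -0.004]
wrist_force: [0.1, 0.9, -7.2]
grip_width: 0.272
finger_force: 61.4
```

Run:
```python
from ctl import *
x,C,S=step2([-.25,-.1,.12,.2,.08,-.08],[-.023,-.005,.017,.02,.004,-.015],cams=('scene',))
q,yh=piv(S)
for N,d in ((6,.185-q[1]),(8,.185-q[1]),(8,.188-q[1]),(8,.182-q[1])):
    D,p=qp(x,N,.6,Dsum=d,pmax=.06);show(x,D,p)
```

```text
D cmd -0.0001 act 0.0002 tilt act -0.0029 est -0.0009
scene 33.05 alpha -0.0038 q 0.156 pred 0.0039
EST t 33.15 [-0.0046 -0.0084 -0.0006] sd [0.0066 0.0278 0.0008] tilt -0.0022 tcp [0.4482 0.1826 0.2468] piv [0.6009 0.1854 0.134 ] yaw 0.0042
TCP dy cm [-0.14 -0.05  0.07  0.1   0.04 -0.05] rx [-0.012 -0.002  0.009  0.011  0.002 -0.009] | sumD -0.0004
 alpha [-0.005 -0.004 -0.003 -0.001  0.001  0.002] theta [-0.016 -0.018 -0.006  0.006  0.009  0.002] end [ 0.0019  0.0029 -0.    ]
TCP dy cm [-0.07 -0.05 -0.    0.04  0.05  0.03 -0.   -0.03] rx [-0.006 -0.004  0.001  0.005  0.006  0.003 -0.001 -0.004] | sumD -0.0004
 alpha [-0.005 -0.005 -0.004 -0.002 -0.001  0.     0.001  0.001] theta [-0.011 -0.014 -0.012 -0.005  0.002  0.006  0.005  0.001] end [ 0.0013  0.004  -0.    ]
TCP dy cm [-0.01  0.    0.03  0.06  0.07  0.06  0.04  0.01] rx [-0.003 -0.002 -0.     0.002  0.002  0.002  0.    -0.001] | sumD 0.0026
 alpha [-0.005 -0.004 -0.003 -0.002 -0.001  0.     0.    -0.   ] theta [-0.007 -0.009 -0.008 -0.005 -0.002  0.001  0.001 -0.   ] end [-0.0001 -0.0051 -0.    ]
TCP dy cm [-0.13 -0.11 -0.04  0.02  0.03  0.01 -0.05 -0.08] rx [-0.009 -0.006  0.002  0.008  0.009  0.005 -0.003 -0.007] | sumD -0.0034
 alpha [-0.005 -0.005 -0.004 -0.002 -0.     0.     0.001  0.001] theta [-0.014 -0.02  -0.016 -0.006  0.005  0.011  0.008  0.001] end [ 0.0013  0.004  -0.    ]
```

step_arm([
  [[1.5,0,-0.12,0,-0.011,0,0],[1.5,0,-0.05,0,-0.002,0,0],[1.5,0,0.07,0,0.009,0,0],[1.5,0,0.1,0,0.011,0,0],[1.5,0,0.04,0,0.002,0,0],[1.5,0,-0.04,0,-0.008,0,0]],
])

```text
t: 33.75
position: [0.4482, 0.1831, 0.2468]
tcp_rot: [-0.008, 3.139, -0.006]
wrist_force: [-0.1, 0.2, -7.4]
grip_width: 0.272
finger_force: 61.3
```

Run:
```python
from ctl import *
x,C,S=step2([-.12,-.05,.07,.1,.04,-.04],[-.011,-.002,.009,.011,.002,-.008],cams=('scene',))
q,yh=piv(S)
for N,d in ((5,.185-q[1]),(6,.185-q[1]),(8,.185-q[1])):
    D,p=qp(x,N,.6,Dsum=d,pmax=.06);show(x,D,p)
print(S['wrist_force'],S['qpos'])
```

```text
D cmd -0.0001 act 0.0005 tilt act -0.0039 est -0.0016
scene 33.75 alpha 0.0086 q 0.154 pred 0.004
EST t 33.85 [ 0.0095  0.0085 -0.0013] sd [0.0066 0.0279 0.0008] tilt -0.0036 tcp [0.4482 0.1826 0.2468] piv [0.6009 0.1852 0.134 ] yaw 0.0042
TCP dy cm [ 0.31 -0.   -0.26 -0.18  0.09] rx [ 0.025 -0.007 -0.027 -0.011  0.02 ] | sumD -0.0002
 alpha [0.01  0.009 0.006 0.003 0.001] theta [ 0.036  0.028 -0.002 -0.016  0.001] end [0.0011 0.0044 0.    ]
TCP dy cm [ 0.19  0.05 -0.12 -0.16 -0.07  0.07] rx [ 0.016  0.002 -0.014 -0.015 -0.002  0.012] | sumD -0.0002
 alpha [ 0.01   0.008  0.006  0.003  0.001 -0.   ] theta [ 0.027  0.027  0.011 -0.007 -0.011 -0.   ] end [-0.      0.0026  0.    ]
TCP dy cm [ 0.08  0.06 -0.01 -0.07 -0.08 -0.06 -0.    0.04] rx [ 0.008  0.005 -0.002 -0.007 -0.008 -0.004  0.002  0.006] | sumD -0.0002
 alpha [ 0.01   0.009  0.007  0.005  0.002  0.    -0.    -0.001] theta [ 0.019  0.023  0.019  0.009 -0.002 -0.007 -0.006 -0.001] end [-0.0013 -0.004   0.    ]
[ 0.89027589 -0.21659618 -6.38218443] [-0.64975497  0.41810575  0.19589968  2.09749775 -0.12633662  0.63664624
  1.20638748]
```

step_arm([
  [[1.5,-0.5,0.19,0,0.017,0,0],[1.5,-1.2,0.05,0,0.002,0,0],[1.5,-1.5,-0.12,0,-0.014,0,0],[1.5,-1.2,-0.16,0.2,-0.015,0,0],[1.5,-0.5,-0.07,0.5,-0.002,0,0],[1.5,0,0.07,0.7,0.012,0,0],[1.5,0,0,0.7,0,0,0],[1.5,0,0,0.6,0,0,0],[1.5,0,0,0.4,0,0,0],[1.5,0,0,0.2,0,0,0],[1.5,0,0,0.1,0,0,0]],
])

```text
t: 34.95
position: [0.4972, 0.1824, 0.2128]
tcp_rot: [-0.007, 3.14, -0.006]
wrist_force: [-0.4, 0.5, -6.7]
grip_width: 0.274
finger_force: 61.3
```

Run:
```python
from ctl import *
S=env.read_state();q,yh=piv(S);print(S['t'],S['position'],'piv',q,'tilt',tilt(S),'f',S['wrist_force'],'Rt20',R.from_rotvec(S['tcp_rot']).as_matrix()[2],'yaw',np.arctan2(-yh[0],yh[1]))
t,a,S,qq=measure('scene',save='pics/full.png');print('alpha',a-.006,qq)
im=cv2.imread('pics/full.png');cv2.imwrite('pics/f.png',cv2.resize(im[120:330,260:500],(686,600)))
```

```text
34.95 [0.49716447 0.18242152 0.21275671] piv [0.64981313 0.18500629 0.09987918] tilt -0.004122212952781828 f [-0.37782386  0.52427631 -6.72541185] Rt20 [-0.00177291 -0.00412221 -0.99998993] yaw 0.004235327590606747
alpha -0.06883261040883581 0.15570698466780242
```

View pics/f.png

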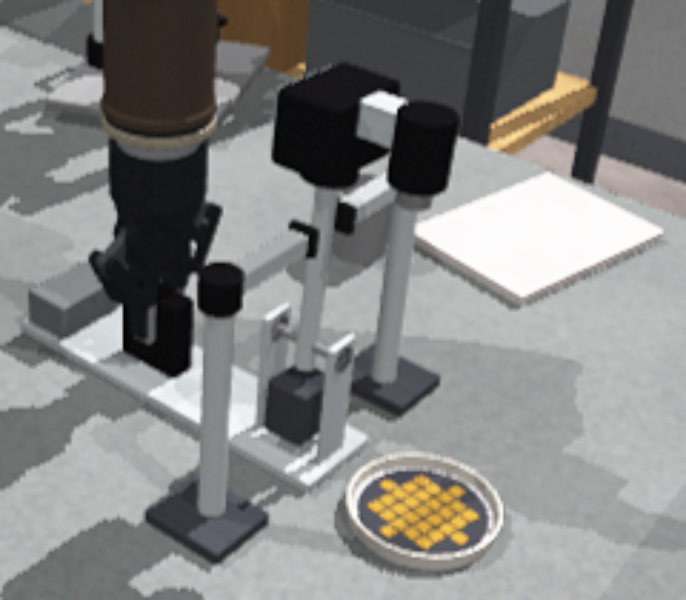

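step_arm([
  [[1.5,0,0,0.1,0,0,0],[1.5,0,0,0.1,0,0,0],[1.5,0,0,0.05,0,0,0],[1.5,0,0,0,0,0,0],[1.5,0,0,0,0,0,0]],
])

```text
t: 35.55
position: [0.4974, 0.1822, 0.2117]
tcp_rot: [-0.006, 3.139, -0.005]
wrist_force: [-4.7, -2.8, 10.1]
grip_width: 0.274
finger_force: 63.5
```

On the table (contact force). Release and rise.

step_arm([
  [[4,0,0,0,0,0,0],[6,0,0,0,0,0,0],[8,0,0,0,0,0,0],[8,0,0,0,0,0,0],[8,0,0,0,0,0,0],[8,0,0,-1,0,0,0],[8,0,0,-2,0,0,0],[8,0,0,-3,0,0,0],[8,0,0,-4,0,0,0],[8,0,0,-3,0,0,0],[8,0,0,-2,0,0,0],[8,0,0,0,0,0,0]],
])

```text
t: 36.75
position: [0.4978, 0.1831, 0.3641]
tcp_rot: [-0.006, 3.134, -0.002]
wrist_force: [0.5, 1.2, -1.1]
grip_width: 0.937
finger_force: 0.0
```

Run:
```python
from h import *
S=env.read_state();print(S['t'],S['position'],S['wrist_force'],S['grip_width'])
f=grab_frame('scene');cv2.imwrite('pics/g.png',cv2.resize(cv2.cvtColor(f['color'],cv2.COLOR_RGB2BGR)[120:330,260:500],(686,600)))
g=grab_frame('side')
for n in ['column_neck']:
    a=place_of('scene',n)
    if a:print(n,a[0],onplane(P(f),a[0]['uv'],.2))
```

```text
36.75 [0.49779217 0.18309804 0.3640922 ] [ 0.53132479  1.21538544 -1.08036494] 0.937126691565114
column_neck {'uv': [374.5, 196.6], 'score': 0.7} [0.64911246 0.19505848]
```

View pics/g.png

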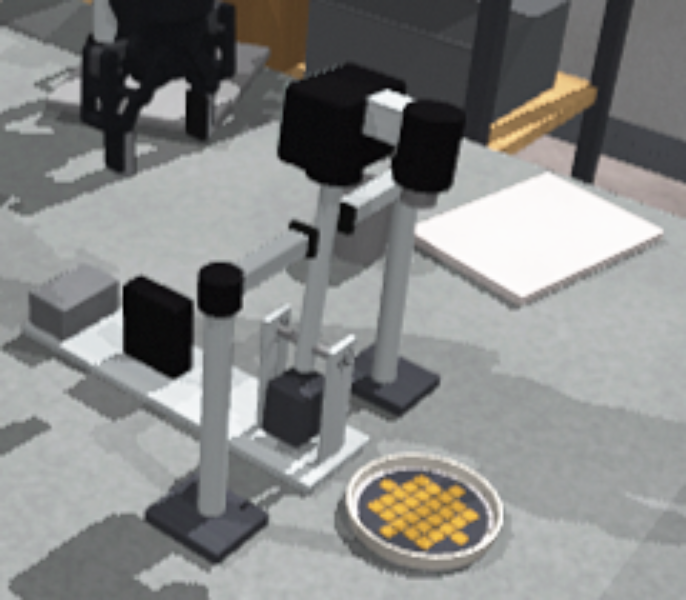

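```bash
python3 -c "
from plant import env
print(env.job_done())"
```

```text
the job is handed in; nothing more can be done
None
```

The stand is on the table, in line with the gate and released, with its column standing between the two bars and resting against the left one. I handed the job in at about 37 s. It was balanced for over 5 s well away from the gate and over 3 s in front of the gap, but during the carry the column leaned about 0.12 rad for a moment before I caught it. The dish, bottle and cup were not touched.

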